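# Book in a fuel sample: turn the jar to the scanner, hold its filter plate in the reader

### The job

Book the test-fluid check in at the small bench reader: the brown jar holds the fluid, the filter plate its dirt. First turn the jar where it stands in its ring until the barcode on its label looks squarely into the red scan window, and let go of it; then take the clear filter plate off its drying rest, find its white frosted end by the small notch in one corner, and with the label up and the plate level push that end into the throat in the reader's front, past the sprung shutter, until it is fully home. The spring would push the plate out again, so finish while still gripping the plate and holding it home; leave the two loose valve discs and the tweezers where they lie.

Things in the scene. Friction and masses are not known exactly. Their poses are not given: they have to be found in the camera images.
- reader: Fixed bench reader: grey and white housing 120x90x96 mm on a dark base plate 8 mm thick; the plate throat is in its front (-x) face, the jar ring and red scan window at its left (+y) side. Origin at bench height; the housing runs x -50..+70, y -45..+45 mm. x points into the throat, z up. An orange flag 6 mm high on top follows the shutter.
- jar_seat (a point): Centre of the jar's ring on the base plate, 8 mm above the bench. The black ring stands 5 mm above the plate, 26.5 mm inner and 30.5 mm outer radius, and guides the jar loosely (radius 23 mm) while it is turned.
- scan_window (a point): Centre of the red scan window (40x30 mm) on the reader's left (+y) side, 64 mm from the ring's centre, 43 mm above the bench; it looks along the reader's +y, at the jar.
- throat_mouth (a point): Middle of the plate throat in the housing's front face, 64 mm above the bench. Throat 40 mm wide (reader y), 8 mm high, 36.5 mm deep along reader +x. A black flared mouth (52x20 mm inside) begins 14 mm in front of it. Fingers must stay outside.
- throat_key (a point): Where the notch's inner corner comes when the plate is home: 28.5 mm inside the throat, 10 mm to the left (+y) of its middle. A fixed key block fills the throat's far left (+y) corner, 7 mm deep and 7.5 mm wide, so only the notched corner lets the plate go home; any other corner stops 7 mm short.
- shutter (a joint): Sprung shutter plate inside the throat, in m pushed in: 0 = closed (its face 16 mm inside the throat), about 0.0205 = plate fully home against the fixed stop. It pushes back with 2.4 N at first, 4.9 N at home, and follows the plate out if that is let go.
- sample_jar: Loose brown jar with black screw cap, 46 mm diameter, 71 mm tall (body to 54 mm, cap above), 60 to 130 g, standing in the ring. Origin at the centre of its underside, z up. It starts with its barcode turned away from the window.
- jar_barcode (a point): Middle of the barcode on the jar's wall (lower right part of the pale label), 20 mm above the jar's underside, 23 mm from its axis. Its x axis points straight out of the jar through the barcode; done when that points to the scan window (the reader's -y).
- filter_plate: Loose clear plate 110x36x5 mm, 35 g, lying level on the rest, label up, at any heading. Origin at the centre of its underside, z up. +x end: white frosted label 30 mm long with dark bars; its +x +y corner has the notch, 8x8 mm. -x end is plain and may be gripped across the 36 mm width; a round white filter is in the middle.
- plate_notch (a point): Inner corner of the notch, at half thickness: 47 mm from the plate's centre towards the frosted end (+x), 10 mm towards the notched side (+y).
- rest: Fixed drying rest: dark base 58x46x8 mm with two steel bars across (along its y, 40 mm long) at 20 mm either side of its centre, tops 33 mm above the bench. The plate lies across the bars, each end jutting out about 32 mm beyond them. Origin at the centre of its underside.
- disc_a: Bystander: metal valve disc with a three-armed pattern on top, 27 mm diameter, 10 mm high, lying on the bench; origin at the centre of its underside. Leave it.
- disc_b: Bystander: pale metal valve disc with small holes, 27 mm diameter, 7 mm high, lying on the bench; origin at the centre of its underside. Leave it.
- tweezer: Bystander: steel tweezers, 108 mm long (along y, slanting), 8 mm high, lying on the bench; origin at their middle. Leave them.

How it is judged:
On the way, in this order (a step that is already met when the one before it is completed fails the run):
1. the jar stands upright in its ring with its barcode towards the scan window, let go (angle between the x axis of jar_barcode and the y axis of reader, either way round below 0.3 rad and x of scan_window in the frame of jar_barcode above 0.02 m and angle between sample_jar's own z axis and vertical below 0.1 rad and horizontal distance between sample_jar and jar_seat below 0.007 m and z of sample_jar in the frame of reader below 0.012 m and linear speed of sample_jar below 0.02 m/s and contact force between the fingers and sample_jar below 0.1 N), for 0.3 s.
2. the filter plate is lifted off its rest in the gripper (contact force between the fingers and filter_plate above 1 N and contact force between filter_plate and rest below 0.05 N and height (world z) of filter_plate above 0.05 m), for 0.2 s.
At the end, for the whole second after the job is handed in: The gripper still grips the plate (over 2 N), label up and level within 0.12 rad, its notch within 6 mm of the throat's key and the shutter pushed back at least 17.5 mm; the jar stands free in its ring, barcode within 0.3 rad of the scan window (all of step 1 and value of joint shutter above 0.0175 m and distance between plate_notch and throat_key below 0.006 m and angle between filter_plate's own z axis and vertical below 0.12 rad and height (world z) of filter_plate above 0.05 m and contact force between the fingers and filter_plate above 2 N and linear speed of filter_plate below 0.02 m/s); the arm keeps its last pose, push and grip.
It fails at once if a bystander (valve disc, tweezers) is moved more than 15 mm (distance of any of disc_a, disc_b, tweezer from where it was at the start of the episode above 0.015 m).
It fails at once if the jar is tipped (angle between sample_jar's own z axis and vertical above 0.5 rad).
It also fails if it takes over 59 s, if anything falls off the work surface, if the arm or the gripper's body presses on something with over 40 N, if the wrist force passes 120 N, or if a joint passes its speed limit or range.

### The arm

A 6-joint arm with a two-finger parallel gripper is mounted at the origin on a cart in front of the work surface, level with it; the furniture and walls round the work are solid. World frame = base frame: x ahead of the robot, y to its left, z up, the work surface at z = 0. Lengths are in m, angles in rad, forces in N, time in s.
With the tool pointing down it reaches from about 0.375 to 0.925 m from the base axis. Payload 5.7 kg.
Tool frame: the origin (TCP) lies midway between the tips of the shut fingers; the grasp point (between the pads) lies bot.hold_point_z behind it (bot.hold_point_z is the distance from the TCP to the grasp point, in m); z points along the fingers, y is the direction in which the jaws open and shut (so a half turn about z gives the same grasp; the last joint's range is limited). The gripper opens to 88 mm and grips with 3 to 60 N. Pads are 20 mm wide; open, the fingers measure 115 mm over their backs; the gripper's body (75 mm by 178 mm) begins 61 mm behind the grasp point.
Start: joints at [-1.329, 0.359, 1.51, -0, 1.272, -0.115], TCP at [0.21, -0.562, 0.223] pointing down, gripper open.
Joint ranges: [-2.97, 2.97], [-1.01, 2.36], [0.21, 2.38], [-0.96, 4.11], [0.2, 2.71], [-2.98, 2.98]. Speed limits (rad/s): [2.39, 2.39, 3.14, 3.14, 3.14, 3.14].

### API

Orientations are given as [roll, pitch, yaw] about the fixed x, y, z axes, in that order (R = Rz(yaw) Ry(pitch) Rx(roll)).
In Python, from cell import sensors, grab_frame, bot gives the robot as it stands. The module is installed in compiled form; this text tells all that it offers.
- The arm moves only by the tool carry_out, never from a script. Its argument "series" is a list of rows, each an object with "delta_pos": the shift along the tool's x, y, z scaled (see below), a list of three; "turn": the turn, a rotation vector about the tool's x, y, z scaled (see below), a list of three. A call has 1 to 12 rows; each row is the pose to reach, as a shift and turn from the pose commanded when the call began, along the tool's axes at that moment, turning the shorter way round; what a row does not reach only later rows make up. The controller multiplies each number of a shift by 0.1 m and each number of a turn by pi rad. A row lasts 1/12 s, in which the tool goes at most 41.7 mm and 7.16 degrees, less where a joint would pass 70% of its speed; a pose out of reach is approached as far as the arm can. A call with a number of a shift or a turn outside -1 to 1 is refused whole. A call with a gripper value outside its range is refused whole. "hand" is the opening, from 0 (shut) to 1 (fully open), set as the call begins (left out, the last holds). The fingers move at their own pace and stop on an object; "squeeze" is the grip in N (left out, the last holds). Time passes only in rows, so rows that repeat a pose let the fingers close. It gives the time, the measured TCP pose, the force and the opening at its end, in the units of the state.
- sensors.sense(): the state, without advancing time (a new reading comes with each control period).
- grab_frame(name): name is "side" or "top" or "wrist"; returns a dict with "img" (384x512x3 uint8, red, green, blue), "intrinsics" (3x3 intrinsics, pixels), "k1" (the pictures are not rectified: a ray, as slopes to the right and down, at radius r is drawn at 1 + k1 r^2 times it, then the intrinsics apply), "eye" and "rotation" of the camera in the world. Camera axes: x right, y up, looking along -z (the intrinsics and any distortion apply to the point x, -y, -z); pixel columns grow to the right and rows downward; lengths in m; the calibration is good to about 2 mm. A picture is of the moment at which its call begins. There is no depth.
- bot.close_job(): hands the job in, once; it reports no verdict.
The state is a dict: "time": time; "q": joint angles; "joint_vel": joint speeds; "tau": joint torques, N m; "ee_pos": TCP position; "eef_rot": TCP orientation; "ft_force": force on the tool from outside, world axes, zero at the start; "wrist_torque": the same for the moment, N m; "width": finger opening in m.
Only numpy, scipy, OpenCV 4.12 (cv2) and the standard library are available. Lean on these libraries where they do the work, as an engineer would, in place of code of your own. Each camera call takes 0.05 s, during which the arm holds its last target.

## Working session

There is one attempt and no reset: what is moved stays moved. The work goes in short steps, Python scripts to look and compute and a tool call to move; the robot and the scene stay as the last step left them, time stands still between calls to the robot, and variables do not carry over. Pictures are saved under pics/ and viewed, and the job is handed in when it is done.

Besides the shell and the picture viewer there is one more tool, called after "Request:" in YAML: its name, and indented under it one key for each argument. carry_out: Moves the arm, as the interface text tells. Its arguments: {"type":"object","properties":{"series":{"type":"array","items":{"type":"object","properties":{"delta_pos":{"type":"array","items":{"type":"number"}},"turn":{"type":"array","items":{"type":"number"}}}}},"hand":{"type":"number"},"squeeze":{"type":"number"}},"required":["series"]}

```bash
mkdir -p pics; ls; cat > h.py <<'E'
import numpy as np,cv2,pickle
from cell import sensors,grab_frame,bot
def shot(n,f):
    d=grab_frame(n); cv2.imwrite(f'pics/{f}.png',cv2.cvtColor(d['img'],cv2.COLOR_RGB2BGR)); pickle.dump(d,open(f'pics/{f}.pkl','wb')); return d
def load(f): return pickle.load(open(f'pics/{f}.pkl','rb'))
def ray(d,uv):
    K=np.array(d['intrinsics']);k=d['k1']
    p=np.array([(uv[0]-K[0,2])/K[0,0],(uv[1]-K[1,2])/K[1,1]]);s=p.copy()
    for _ in range(30): s=p/(1+k*(s@s))
    v=np.array(d['rotation'])@np.array([s[0],-s[1],-1]); return np.array(d['eye']),v
def onz(d,uv,z):
    o,v=ray(d,uv); return o+v*(z-o[2])/v[2]
def proj(d,P):
    K=np.array(d['intrinsics']);c=np.array(d['rotation']).T@(np.array(P)-d['eye'])
    s=np.array([c[0],-c[1]])/-c[2]; s=s*(1+d['k1']*(s@s)); return K[0,0]*s[0]+K[0,2],K[1,1]*s[1]+K[1,2]
E
python3 - <<'E'
from h import *
for n in ['side','top','wrist']:
    d=shot(n,n+'0'); print(n,d['eye'],d['rotation'],d['intrinsics'],d['k1'])
print(sensors.sense(),bot.hold_point_z)
E
```

```text
pics
side [0.12547298 0.85347502 0.6518577 ] [ 1.05745148  0.00467727 -2.73966789] [[464.26736794   0.         259.81199488]
 [  0.         464.26736794 196.07513031]
 [  0.           0.           1.        ]] -0.06852582539554254
top [ 0.43225822 -0.07267794  1.1438962 ] [ 0.11435798  0.00239018 -1.59247686] [[390.35631618   0.         257.37990209]
 [  0.         390.35631618 195.11538013]
 [  0.           0.           1.        ]] 0.03620923358997525
wrist [ 0.27357886 -0.53869873  0.38558196] [-0.25299587  0.00226084 -1.21455965] [[280.88959253   0.         252.91506377]
 [  0.         280.88959253 187.51163561]
 [  0.           0.           1.        ]] -0.04687583368381529
{'time': 0.15, 'q': array([-1.32910218e+00,  3.59347099e-01,  1.51118657e+00, -3.59075912e-05,
        1.27247937e+00, -1.15092977e-01]), 'joint_vel': array([-0.00241499, -0.00195682, -0.00473981,  0.00073159,  0.0026516 ,
       -0.00188585]), 'tau': array([ 7.34518726e-04, -5.15754676e+01, -2.71007860e+01,  6.74804393e-02,
        3.05758417e-02, -8.15017779e-05]), 'ee_pos': array([ 0.20941581, -0.56170125,  0.22199715]), 'eef_rot': array([-3.14017772e+00, -1.29036522e-04,  3.56797606e-01]), 'ft_force': array([ 0.51791088, -0.08707099, -0.19246587]), 'wrist_torque': array([0.01423904, 0.0016656 , 0.02462111]), 'width': 0.08788266041444959} 0.0187
```

Rotation is given as rpy; fix the helper and view.

```bash
python3 - <<'E'
s=open('h.py').read()
s=s.replace("np.array(d['rotation'])","RM(d['rotation'])").replace("def shot","from scipy.spatial.transform import Rotation as Rn\ndef RM(r):\n    return Rn.from_euler('xyz',r).as_matrix()\ndef shot",1)
open('h.py','w').write(s)
E
python3 -c "
from h import *
print(proj(load('top0'),[.21,-.56,.22]),proj(load('side0'),[.21,-.56,.22]),proj(load('wrist0'),[.21,-.56,.22]))"
```

```text
(np.float64(476.91283058130944), np.float64(335.2790297135616)) (np.float64(419.36656636200917), np.float64(102.17502958527591)) (np.float64(250.00712380601925), np.float64(224.65274639828831))
```

View pics/top0.png

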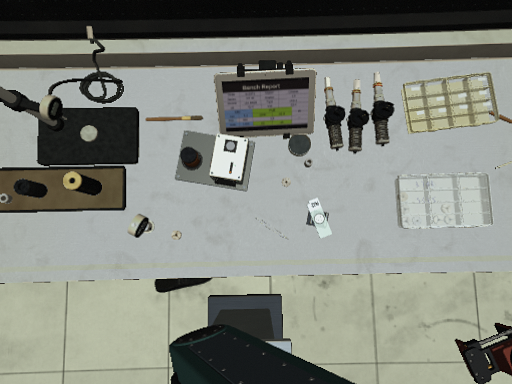

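View pics/side0.png

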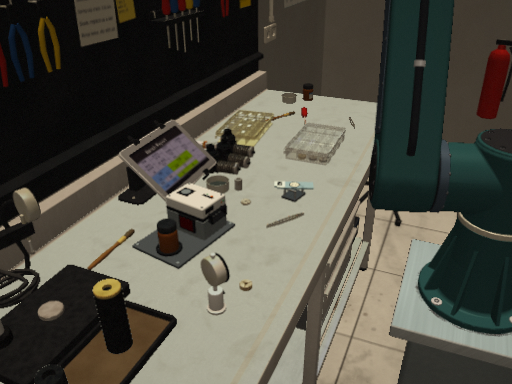

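View pics/wrist0.png

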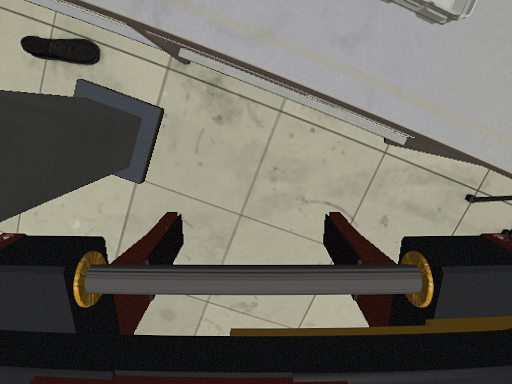

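```bash
python3 - <<'E'
from h import *
def z(f,x0,y0,x1,y1,o,s):
    im=cv2.imread(f'pics/{f}.png')[y0:y1,x0:x1]; cv2.imwrite(f'pics/{o}.png',cv2.resize(im,None,fx=s,fy=s,interpolation=cv2.INTER_CUBIC))
z('top0',165,120,345,250,'top0z',4.4)
z('side0',130,170,330,300,'side0z',4)
E
```

```text
(no output)
```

View pics/top0z.png

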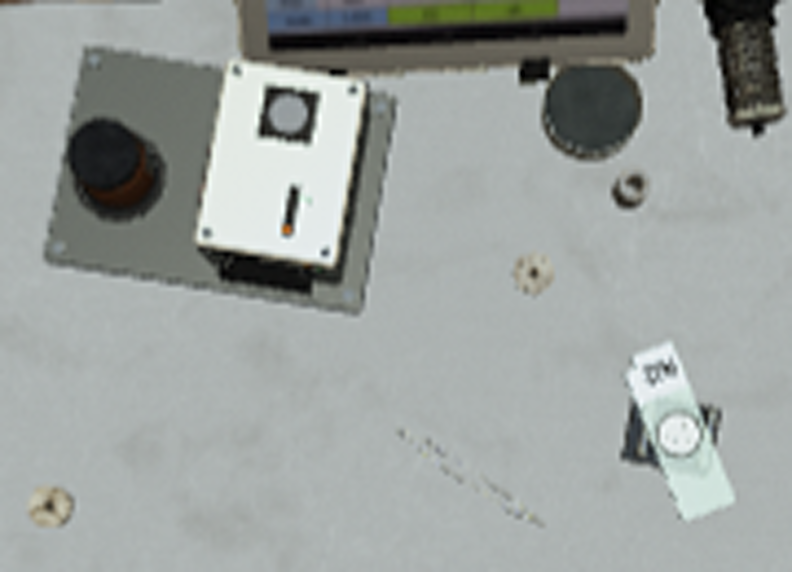

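View pics/side0z.png

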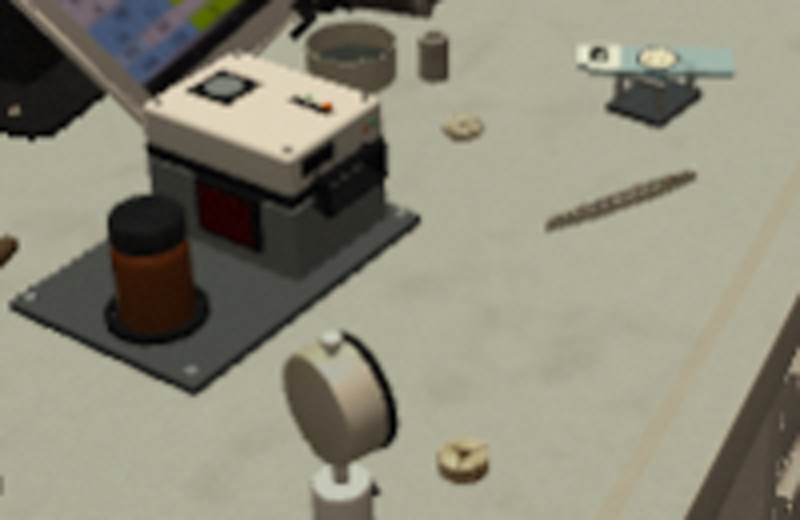

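```bash
python3 - <<'E'
from h import *
d=load('top0')
f=lambda x,y:(165+x/4.4,120+y/4.4)
for z in (.096,.104):
    c=np.array([onz(d,f(*p),z)[:2] for p in [(228,62),(370,80),(338,272),(196,245)]]); print(z,c, np.linalg.norm(c-np.roll(c,-1,0),axis=1), c.mean(0))
b=np.array([onz(d,f(*p),.008)[:2] for p in [(84,47),(395,92),(360,313),(44,263)]]); print(b,np.linalg.norm(b-np.roll(b,-1,0),axis=1))
for n,p,z in [('cap',(104,154),.079),('plate',None,.038)]:
    if p: print(n,onz(d,f(*p),z))
pc=np.array([onz(d,f(*p),.038)[:2] for p in [(630,357),(672,342),(735,500),(686,521)]]);print(pc,pc.mean(0),np.linalg.norm(pc-np.roll(pc,-1,0),axis=1))
print('filter',onz(d,f(679,435),.038))
for p in [(532,273),(50,506),(400,430),(545,525),(630,188),(592,110)]: print(p,onz(d,f(*p),.005))
E
```

```text
0.096 [[ 0.72389137  0.03502054]
 [ 0.7104812  -0.05343779]
 [ 0.58987199 -0.03136571]
 [ 0.60862839  0.05598734]] [0.08946904 0.12261223 0.08934405 0.11715443] [0.65821823 0.00155109]
0.104 [[ 0.72166494  0.03419833]
 [ 0.70835715 -0.05358468]
 [ 0.58866871 -0.0316811 ]
 [ 0.60728192  0.05500507]] [0.08878601 0.12167616 0.08866196 0.11626004] [0.65649318 0.0009844 ]
[[ 0.76078974  0.14137943]
 [ 0.7251807  -0.06855727]
 [ 0.57517749 -0.04208099]
 [ 0.61344632  0.16827339]] [0.21293525 0.15232188 0.21380707 0.14977773]
cap [0.67084217 0.11555329 0.079     ]
[[ 0.53890438 -0.21686065]
 [ 0.5480574  -0.24433258]
 [ 0.44561926 -0.2804666 ]
 [ 0.43292537 -0.24866095]] [ 0.4913766 -0.2475802] [0.02895661 0.1086243  0.03424521 0.11064723]
filter [ 0.48788003 -0.24643623  0.038     ]
(532, 273) [ 0.60001364 -0.15768532  0.005     ]
(50, 506) [0.4519123  0.16450886 0.005     ]
(400, 430) [ 0.49681594 -0.06706357  0.005     ]
(545, 525) [ 0.43225202 -0.16116972  0.005     ]
(630, 188) [ 0.65632246 -0.22530028  0.005     ]
(592, 110) [ 0.71047624 -0.20153909  0.005     ]
```

```bash
cat >> h.py <<'E'
def tri(d1,p1,d2,p2):
    o1,v1=ray(d1,p1);o2,v2=ray(d2,p2);v1/=np.linalg.norm(v1);v2/=np.linalg.norm(v2)
    A=np.stack([v1,-v2],1);t=np.linalg.lstsq(A,o2-o1,rcond=None)[0];a=o1+t[0]*v1;b=o2+t[1]*v2
    return (a+b)/2,np.linalg.norm(a-b)
def plan(pos,rpy):
    s=sensors.sense();R=RM(s['eef_rot']);Rt=RM(rpy)
    print('t',s['time'],'pos',s['ee_pos'].round(4),'rot',s['eef_rot'].round(4),'F',s['ft_force'].round(2),'w',round(s['width'],4))
    print('delta',(R.T@(np.array(pos)-s['ee_pos'])/.1).round(4),'turn',(Rn.from_matrix(R.T@Rt).as_rotvec()/np.pi).round(4))
E
python3 - <<'E'
from h import *
t=load('top0');s=load('side0')
zs=lambda x,y:(130+x/4,170+y/4); zt=lambda x,y:(165+x/4.4,120+y/4.4)
print('screenTL',tri(t,(217,80),s,(121,156)),'TR',tri(t,(314,70),s,(184,119)))
for a,b,n in [((228,62),(146,102),'BL'),((370,80),(238,52),'BR'),((338,272),(380,98),'FR'),((196,245),(290,168),'FL'),((104,152),(150,213),'cap'),((679,435),(660,58),'filter')]: print(n,tri(t,zt(*a),s,zs(*b)))
print('cap',onz(s,zs(149,213),.079))
E
```

```text
screenTL (array([0.84774249, 0.02693914, 0.17771377]), np.float64(0.009380737113244641)) TR (array([ 0.84180996, -0.2284248 ,  0.19418125]), np.float64(0.030111731421843643))
BL (array([0.72376946, 0.03502568, 0.097858  ]), np.float64(0.0008463168261944518))
BR (array([ 0.71173295, -0.05329342,  0.09185762]), np.float64(0.000323323115338387))
FR (array([ 0.5932166 , -0.02997943,  0.09468264]), np.float64(0.006755959716833856))
FL (array([0.61068863, 0.05722863, 0.08958921]), np.float64(0.002118797813729947))
cap (array([0.6720699 , 0.11557578, 0.07808334]), np.float64(0.0005704661907745115))
filter (array([ 0.488133  , -0.24631605,  0.03820933]), np.float64(0.000555159237906796))
cap [0.67140844 0.11695433 0.079     ]
```

Request:
carry_out:
  series:
    - {"delta_pos":[0.25,-0.25,-0.1],"turn":[0,0,0.035]}
    - {"delta_pos":[0.5,-0.5,-0.2],"turn":[0,0,0.07]}
    - {"delta_pos":[0.75,-0.75,-0.3],"turn":[0,0,0.07]}
    - {"delta_pos":[1,-0.8,-0.3],"turn":[0,0,0.07]}

```text
time: 0.48
ee_pos: [0.2749, -0.449, 0.2539]
eef_rot: [-3.14, 0.0, 0.136]
ft_force: [-0.2, -0.3, -0.7]
width: 0.0877
```

Request:
carry_out:
  series:
    - {"delta_pos":[0.3,-0.27,0]}
    - {"delta_pos":[0.6,-0.54,0]}
    - {"delta_pos":[0.9,-0.8,0]}
    - {"delta_pos":[1,-0.9,0]}

```text
schema error: expected keys delta_pos, turn
```

Request:
carry_out:
  series:
    - {"delta_pos":[0.3,-0.27,0]}
    - {"delta_pos":[0.6,-0.54,0]}
    - {"delta_pos":[0.8,-0.8,0]}
    - {"delta_pos":[0.8,-0.9,0]}

```text
schema error: expected keys delta_pos, turn
```

```bash
python3 - <<'E'
from h import *
shot('wrist','w1')
print(sensors.sense()['ee_pos'],sensors.sense()['joint_vel'].round(2))
E
```

```text
[ 0.27882963 -0.44783586  0.25350144] [-0.05  0.03 -0.02 -0.03 -0.02 -0.11]
```

View pics/w1.png

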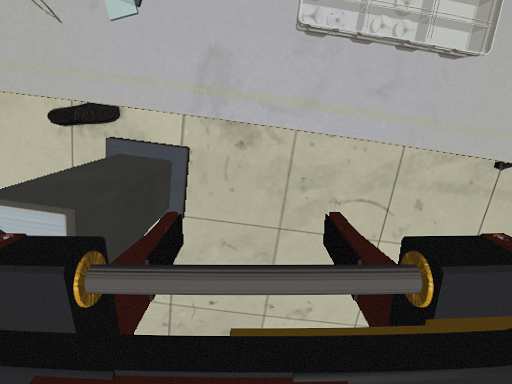

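Request:
carry_out:
  series:
    - {"delta_pos":[0.3,-0.27,0],"turn":[0,0,0]}
    - {"delta_pos":[0.6,-0.54,0],"turn":[0,0,0]}
    - {"delta_pos":[0.9,-0.8,0],"turn":[0,0,0]}
    - {"delta_pos":[1,-0.9,0],"turn":[0,0,0]}

```text
time: 0.87
ee_pos: [0.3642, -0.3459, 0.2524]
eef_rot: [-3.139, -0.001, 0.139]
ft_force: [-0.5, 0.4, -0.1]
width: 0.0876
```

Request:
carry_out:
  series:
    - {"delta_pos":[0.2,-0.3,0],"turn":[0,0,0.02]}
    - {"delta_pos":[0.4,-0.6,0],"turn":[0,0,0.04]}
    - {"delta_pos":[0.4,-0.9,0],"turn":[0,0,0.04]}
    - {"delta_pos":[0.4,-0.9,0],"turn":[0,0,0.04]}

```text
time: 1.2
ee_pos: [0.3884, -0.2496, 0.2519]
eef_rot: [-3.137, 0.002, 0.015]
ft_force: [-0.9, -0.0, 0.5]
width: 0.0879
```

```bash
python3 - <<'E'
from h import *
d=shot('wrist','w2')
print(sensors.sense()['ee_pos'],d['eye'],d['rotation'])
E
```

```text
[ 0.38888845 -0.25227225  0.25227094] [ 0.45712419 -0.24996566  0.41544393] [-0.25559325  0.00492359 -1.55676575]
```

View pics/w2.png

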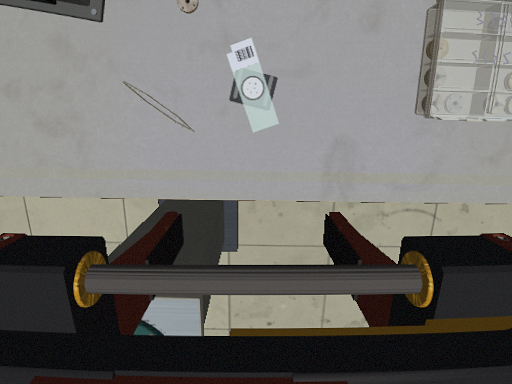

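```bash
python3 - <<'E'
from h import *
im=cv2.imread('pics/w2.png')[25:150,200:310]; cv2.imwrite('pics/w2z.png',cv2.resize(im,None,fx=5,fy=4.6,interpolation=cv2.INTER_CUBIC)[:600])
E
```

```text
(no output)
```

View pics/w2z.png

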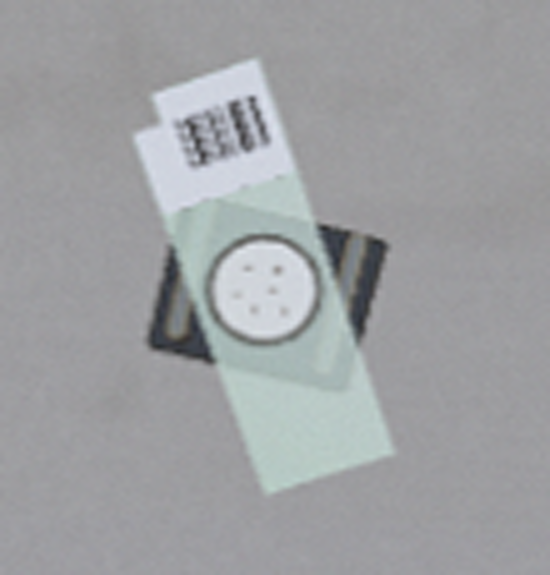

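```bash
python3 - <<'E'
from h import *
d=load('w2')
f=lambda x,y:(200+x/5,25+y/4.6)
P={n:onz(d,f(*p),.038)[:2] for n,p in dict(FR=(262,58),BR=(393,455),BL=(268,493),NL=(134,135),NF=(152,95),FI=(264,290)).items()}
for k,v in P.items(): print(k,v.round(4))
print(np.linalg.norm(P['FR']-P['BR']),np.linalg.norm(P['BL']-P['BR']),np.linalg.norm(P['BL']-P['NL']))
u=P['FR']-P['BR'];print('yaw',np.arctan2(u[1],u[0]),np.arctan2(*(P['NL']-P['BL'])[::-1]),'c',(P['FR']+P['BL'])/2)
E
```

```text
FR [ 0.5496 -0.2462]
BR [ 0.4454 -0.282 ]
BL [ 0.4342 -0.2493]
NL [ 0.5298 -0.2145]
NF [ 0.54  -0.219]
FI [ 0.4899 -0.2475]
0.11022611566825241 0.034564035885398074 0.10182381190585668
yaw 0.3313346083786618 0.34946023279191324 c [ 0.49188409 -0.24775478]
```

Request:
carry_out:
  series:
    - {"delta_pos":[0.3,-0.3,0],"turn":[0,0,0]}
    - {"delta_pos":[0.6,-0.6,0],"turn":[0,0,0]}
    - {"delta_pos":[0.8,-0.9,0],"turn":[0,0,0]}
    - {"delta_pos":[0.8,-1,0],"turn":[0,0,0]}

```text
time: 1.58
ee_pos: [0.4719, -0.1522, 0.2527]
eef_rot: [-3.141, -0.003, 0.013]
ft_force: [0.2, -0.3, 0.2]
width: 0.0877
```

Request:
carry_out:
  series:
    - {"delta_pos":[0.3,-0.3,0],"turn":[0,0,0]}
    - {"delta_pos":[0.6,-0.6,0],"turn":[0,0,0]}
    - {"delta_pos":[0.9,-0.9,0],"turn":[0,0,0]}
    - {"delta_pos":[1,-1,0],"turn":[0,0,0]}

```text
time: 1.92
ee_pos: [0.5705, -0.0511, 0.2525]
eef_rot: [-3.141, -0.002, 0.013]
ft_force: [0.4, -1.0, 0.2]
width: 0.0877
```

Request:
carry_out:
  series:
    - {"delta_pos":[0.3,-0.3,0],"turn":[0,0,0]}
    - {"delta_pos":[0.6,-0.6,0],"turn":[0,0,0]}
    - {"delta_pos":[0.9,-0.9,0],"turn":[0,0,0]}
    - {"delta_pos":[0.9,-1,0],"turn":[0,0,0]}

```text
time: 2.25
ee_pos: [0.6609, 0.0502, 0.2519]
eef_rot: [-3.14, -0.003, 0.013]
ft_force: [0.3, 0.0, 0.1]
width: 0.0877
```

```bash
python3 - <<'E'
from h import *
d=shot('wrist','w3')
print(sensors.sense()['ee_pos'],d['eye'],d['rotation'])
E
```

```text
[0.65850522 0.05092377 0.25170539] [0.72871252 0.05016068 0.41579131] [-0.25009269  0.00175814 -1.55866698]
```

View pics/w3.png

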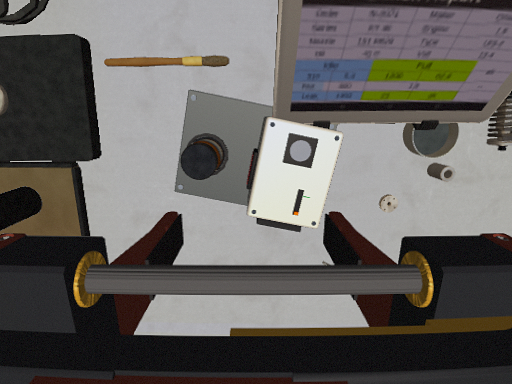

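```bash
python3 - <<'E'
from h import *
im=cv2.imread('pics/w3.png')[80:240,165:355]; cv2.imwrite('pics/w3z.png',cv2.resize(im,None,fx=4,fy=3.7,interpolation=cv2.INTER_CUBIC))
E
```

```text
(no output)
```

View pics/w3z.png

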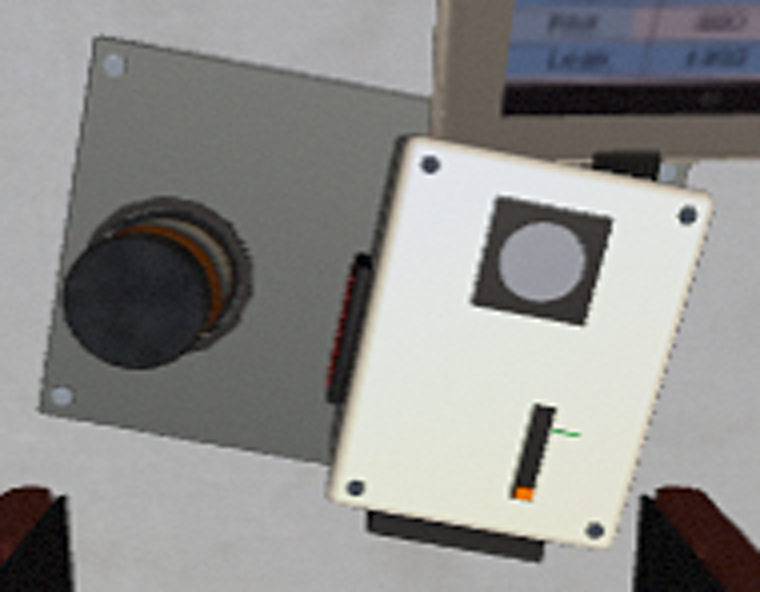

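Request:
carry_out:
  series:
    - {"delta_pos":[0.35,-0.1,0.1],"turn":[0,0,0.037]}
    - {"delta_pos":[0.7,-0.2,0.4],"turn":[0,0,0.075]}
    - {"delta_pos":[0.95,-0.24,0.8],"turn":[0,0,0.11]}
    - {"delta_pos":[0.95,-0.24,1],"turn":[0,0,0.147]}
    - {"delta_pos":[0.95,-0.24,1],"turn":[0,0,0.147]}

```text
time: 2.72
ee_pos: [0.747, 0.0709, 0.1447]
eef_rot: [3.136, 0.01, -0.455]
ft_force: [-1.4, -0.4, -0.6]
width: 0.088
```

```bash
python3 - <<'E'
from h import *
d=shot('wrist','w4')
print(sensors.sense()['ee_pos'],d['eye'],d['rotation'])
E
```

```text
[0.74745431 0.07102423 0.1481182 ] [0.81045552 0.04040913 0.3076079 ] [-0.26405881 -0.00532761 -2.02671086]
```

View pics/w4.png

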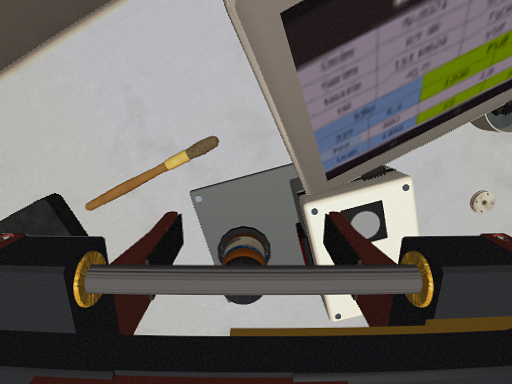

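```bash
python3 - <<'E'
from h import *
im=cv2.imread('pics/w4.png')[215:310,190:310]; cv2.imwrite('pics/w4z.png',cv2.resize(im,None,fx=6,fy=6,interpolation=cv2.INTER_CUBIC))
E
```

```text
(no output)
```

View pics/w4z.png

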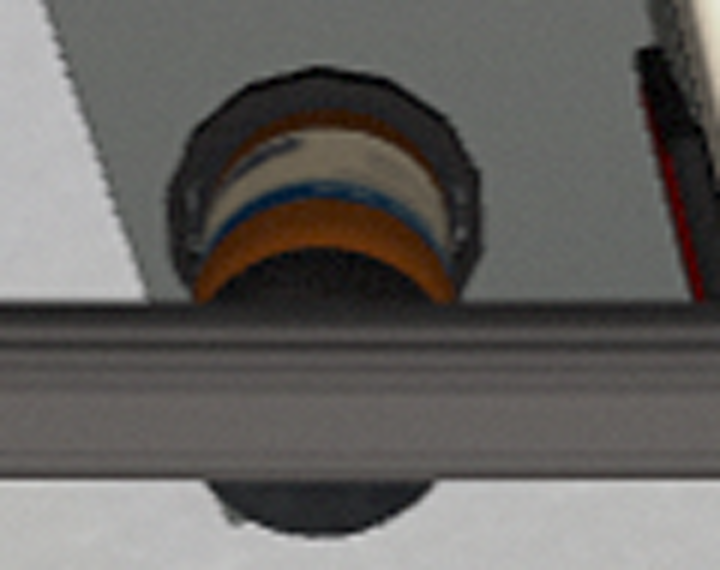

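```bash
cat >> h.py <<'E'
def oncyl(d,uv,c,r):
    o,v=ray(d,uv);a=v[:2]@v[:2];w=o[:2]-c;b=w@v[:2];t=(-b-np.sqrt(b*b-a*(w@w-r*r)))/a
    p=o+t*v;return p,np.arctan2(p[1]-c[1],p[0]-c[0])
E
python3 - <<'E'
from h import *
d=load('w4');f=lambda x,y:(190+x/6,215+y/6)
for c in ([.672,.1157],[.669,.1157],[.675,.1157]):
  c=np.array(c)
  for p in [(270,155),(235,170),(298,143),(208,215),(450,230),(320,190),(330,130)]:
    try:
        P,a=oncyl(d,f(*p),c,.023); print(p,P.round(4),np.degrees(a).round(1))
    except Exception as e: print(e)
# ring outer: center at z .013
for p in [(320,68),(170,210),(482,215)]: print(onz(d,f(*p),.013))
d=load('w3')
g=lambda x,y:(165+x/4,80+y/3.7)
print('cap w3',onz(d,g(138,300),.079))
c=np.array([onz(d,g(*p),.096)[:2] for p in [(405,137),(714,192),(607,550),(328,500)]]);print(c,np.linalg.norm(c-np.roll(c,-1,0),axis=1),c.mean(0))
c=np.array([onz(d,g(*p),.008)[:2] for p in [(97,36),(40,412)]]);print(c)
# mouth front lower edge
print('mouth',[onz(d,g(*p),.074) for p in [(366,535),(541,562)]])
E
```

```text
(270, 155) [0.6949 0.1174 0.0241] 4.2
(235, 170) [0.6922 0.1267 0.017 ] 28.5
(298, 143) [0.6947 0.1118 0.0237] -9.8
(208, 215) [nan nan nan] nan
(450, 230) [0.6705 0.0927 0.0322] -93.7
(320, 190) [0.6934 0.1073 0.044 ] -21.5
(330, 130) [0.6929 0.1062 0.0201] -24.5
(270, 155) [0.6917 0.1196 0.016 ] 9.7
(235, 170) [0.6859 0.1313 0.0016] 42.6
(298, 143) [0.6919 0.1135 0.0169] -5.5
(208, 215) [nan nan nan] nan
(450, 230) [0.6705 0.0928 0.0321] -86.2
(320, 190) [0.6909 0.1087 0.0384] -17.7
(330, 130) [0.6905 0.1075 0.0142] -20.8
(270, 155) [0.698  0.1154 0.0316] -0.8
(235, 170) [0.6967 0.1234 0.0279] 19.7
(298, 143) [0.6973 0.1101 0.0302] -14.0
(208, 215) [0.6921 0.131  0.0311] 41.9
(450, 230) [nan nan nan] nan
(320, 190) [0.6958 0.1059 0.0495] -25.2
(330, 130) [0.6953 0.1048 0.0259] -28.2
[0.70223793 0.10378258 0.013     ]
[0.68858421 0.1430624  0.013     ]
[0.66096192 0.08945174 0.013     ]
cap w3 [0.67491071 0.1148114  0.079     ]
[[ 0.72776336  0.03594346]
 [ 0.71289059 -0.05139747]
 [ 0.59601766 -0.02906377]
 [ 0.61255401  0.05644787]] [0.08859819 0.11898771 0.08709588 0.11701976] [0.66230641 0.00298252]
[[0.76340622 0.13961118]
 [0.61708162 0.16717914]]
mouth [array([0.59167996, 0.0444358 , 0.074     ]), array([ 0.58210547, -0.0131119 ,  0.074     ])]h.py:28: RuntimeWarning: invalid value encountered in sqrt
  o,v=ray(d,uv);a=v[:2]@v[:2];w=o[:2]-c;b=w@v[:2];t=(-b-np.sqrt(b*b-a*(w@w-r*r)))/a
```

Request:
carry_out:
  hand: 0.85
  squeeze: 12
  series:
    - {"delta_pos":[-0.2,-0.02,0],"turn":[0,0,-0.04]}
    - {"delta_pos":[-0.4,-0.04,0],"turn":[0,0,-0.08]}
    - {"delta_pos":[-0.6,-0.06,0],"turn":[0,0,-0.12]}
    - {"delta_pos":[-0.8,-0.08,0],"turn":[0,0,-0.16]}
    - {"delta_pos":[-0.85,-0.09,0],"turn":[0,0,-0.2]}
    - {"delta_pos":[-0.85,-0.09,0],"turn":[0,0,-0.24]}
    - {"delta_pos":[-0.85,-0.09,0],"turn":[0,0,-0.28]}
    - {"delta_pos":[-0.85,-0.09,0],"turn":[0,0,-0.32]}
    - {"delta_pos":[-0.85,-0.09,0],"turn":[0,0,-0.36]}
    - {"delta_pos":[-0.85,-0.09,0],"turn":[0,0,-0.4]}
    - {"delta_pos":[-0.85,-0.09,0],"turn":[0,0,-0.44]}
    - {"delta_pos":[-0.85,-0.09,0],"turn":[0,0,-0.44]}

```text
time: 3.77
ee_pos: [0.6783, 0.1169, 0.1559]
eef_rot: [3.139, -0.002, 0.939]
ft_force: [0.3, -0.2, 0.4]
width: 0.0745
```

Request:
carry_out:
  series:
    - {"delta_pos":[0,0,0],"turn":[0,0,-0.04]}
    - {"delta_pos":[0,0,0],"turn":[0,0,-0.08]}
    - {"delta_pos":[0,0,0],"turn":[0,0,-0.12]}
    - {"delta_pos":[0,0,0],"turn":[0,0,-0.16]}
    - {"delta_pos":[0,0,0],"turn":[0,0,-0.2]}
    - {"delta_pos":[0,0,0],"turn":[0,0,-0.24]}
    - {"delta_pos":[0,0,0],"turn":[0,0,-0.28]}
    - {"delta_pos":[0,0,0],"turn":[0,0,-0.32]}
    - {"delta_pos":[0,0,0],"turn":[0,0,-0.36]}
    - {"delta_pos":[0,0,0],"turn":[0,0,-0.4]}
    - {"delta_pos":[0,0,0],"turn":[0,0,-0.435]}
    - {"delta_pos":[0,0,0],"turn":[0,0,-0.435]}

```text
time: 4.77
ee_pos: [0.6783, 0.1173, 0.1548]
eef_rot: [3.14, 0.001, 2.301]
ft_force: [-0.2, 0.4, 0.1]
width: 0.0746
```

```bash
python3 - <<'E'
from h import *
d=shot('wrist','w5');
plan([.675,.116,.05],[np.pi,0,np.radians(132)])
print(sensors.sense()['q'].round(2))
E
```

```text
t 4.8167 pos [0.6783 0.1174 0.1546] rot [3.1402e+00 1.3000e-03 2.2948e+00] F [ 0.65  0.46 -0.41] w 0.075
delta [ 0.0127 -0.036   1.0457] turn [ 0.0004  0.0004 -0.0029]
[ 0.07  0.54  1.38 -0.    1.22 -0.65]
```

View pics/w5.png

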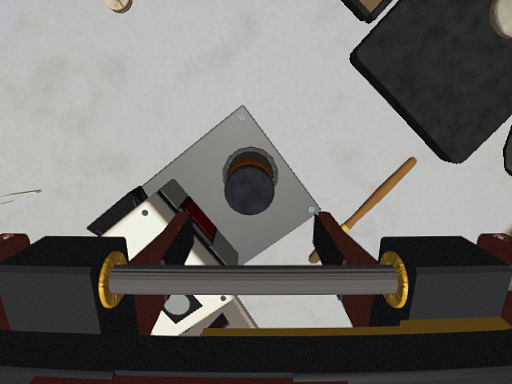

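```bash
python3 - <<'E'
from h import *
d=load('w5')
g=cv2.cvtColor(d['img'],cv2.COLOR_RGB2GRAY)
print(onz(d,(249,189),.079), onz(d,(249,172),.013))
print('prior',proj(d,[.675,.116,.079]), d['eye'], d['rotation'])
im=cv2.imread('pics/w5.png')[130:260,130:330]; cv2.imwrite('pics/w5z.png',cv2.resize(im,None,fx=4,fy=4,interpolation=cv2.INTER_CUBIC))
E
```

```text
[0.67282134 0.11806641 0.079     ] [0.67096613 0.1190065  0.013     ]
prior (np.float64(249.29080091487612), np.float64(192.26970826070527)) [0.63263012 0.16749755 0.31838298] [-0.25454115 -0.00193577  0.7295959 ]
```

View pics/w5z.png

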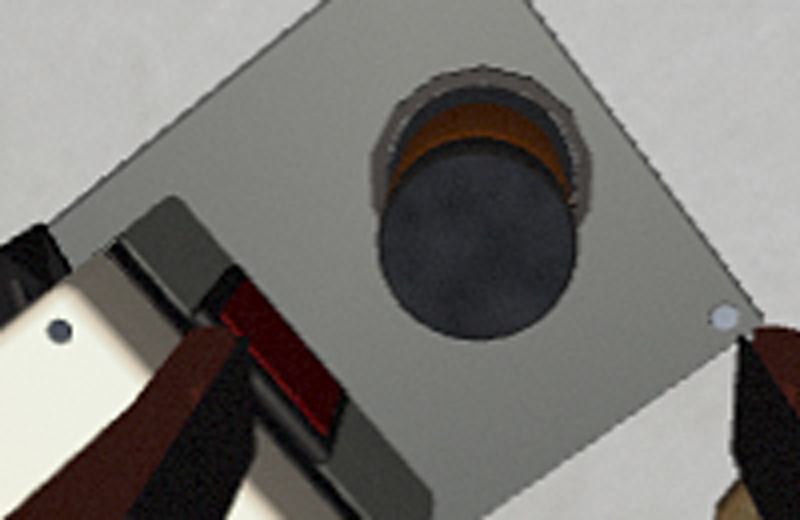

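Request:
carry_out:
  series:
    - {"delta_pos":[0.02,-0.04,0.2],"turn":[0,0,0]}
    - {"delta_pos":[0.02,-0.04,0.5],"turn":[0,0,0]}
    - {"delta_pos":[0.02,-0.04,0.75],"turn":[0,0,0]}
    - {"delta_pos":[0.02,-0.04,0.95],"turn":[0,0,0]}
    - {"delta_pos":[0.02,-0.04,1],"turn":[0,0,0]}
    - {"delta_pos":[0.02,-0.04,1],"turn":[0,0,0]}

```text
time: 5.32
ee_pos: [0.6726, 0.1167, 0.0517]
eef_rot: [-3.139, -0.002, 2.295]
ft_force: [-1.0, 0.1, 0.3]
width: 0.0742
```

```bash
python3 - <<'E'
from h import *
d=shot('side','s1'); plan([.674,.1165,.05],[np.pi,0,np.radians(132)])
im=cv2.imread('pics/s1.png')[150:290,100:260]; cv2.imwrite('pics/s1z.png',cv2.resize(im,None,fx=4,fy=4,interpolation=cv2.INTER_CUBIC))
E
```

```text
t 5.3667 pos [0.6738 0.1169 0.0532] rot [-3.1414e+00 -2.0000e-04  2.2959e+00] F [-0.84 -0.04  1.04] w 0.0746
delta [-0.0038 -0.0013  0.0318] turn [-0.0001 -0.0001 -0.0025]
```

View pics/s1z.png

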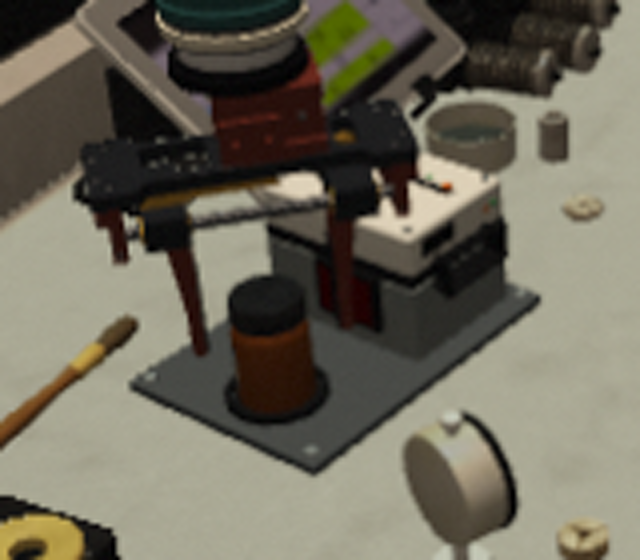

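Request:
carry_out:
  hand: 0
  squeeze: 10
  series:
    - {"delta_pos":[0,0,0.03],"turn":[0,0,0]}
    - {"delta_pos":[0,0,0.03],"turn":[0,0,0]}
    - {"delta_pos":[0,0,0.03],"turn":[0,0,0]}
    - {"delta_pos":[0,0,0.03],"turn":[0,0,0]}
    - {"delta_pos":[0,0,0.03],"turn":[0,0,0]}
    - {"delta_pos":[0,0,0.03],"turn":[0,0,0]}

```text
time: 5.87
ee_pos: [0.6743, 0.1172, 0.0504]
eef_rot: [3.141, 0.001, 2.298]
ft_force: [-0.5, 0.3, 3.0]
width: 0.0447
```

Request:
carry_out:
  series:
    - {"delta_pos":[0,0,0],"turn":[0,0,0.025]}
    - {"delta_pos":[0,0,0],"turn":[0,0,0.055]}
    - {"delta_pos":[0,0,0],"turn":[0,0,0.085]}
    - {"delta_pos":[0,0,0],"turn":[0,0,0.115]}
    - {"delta_pos":[0,0,0],"turn":[0,0,0.145]}
    - {"delta_pos":[0,0,0],"turn":[0,0,0.175]}
    - {"delta_pos":[0,0,0],"turn":[0,0,0.205]}
    - {"delta_pos":[0,0,0],"turn":[0,0,0.235]}
    - {"delta_pos":[0,0,0],"turn":[0,0,0.265]}
    - {"delta_pos":[0,0,0],"turn":[0,0,0.295]}
    - {"delta_pos":[0,0,0],"turn":[0,0,0.325]}
    - {"delta_pos":[0,0,0],"turn":[0,0,0.345]}

```text
time: 6.87
ee_pos: [0.6752, 0.1174, 0.0505]
eef_rot: [3.139, -0.001, 1.21]
ft_force: [1.0, 0.0, 1.7]
width: 0.0448
```

Request:
carry_out:
  series:
    - {"delta_pos":[0,0,0],"turn":[0,0,0.03]}
    - {"delta_pos":[0,0,0],"turn":[0,0,0.06]}
    - {"delta_pos":[0,0,0],"turn":[0,0,0.09]}
    - {"delta_pos":[0,0,0],"turn":[0,0,0.12]}
    - {"delta_pos":[0,0,0],"turn":[0,0,0.15]}
    - {"delta_pos":[0,0,0],"turn":[0,0,0.18]}
    - {"delta_pos":[0,0,0],"turn":[0,0,0.21]}
    - {"delta_pos":[0,0,0],"turn":[0,0,0.235]}
    - {"delta_pos":[0,0,0],"turn":[0,0,0.235]}

```text
time: 7.62
ee_pos: [0.675, 0.1171, 0.0504]
eef_rot: [3.141, -0.002, 0.473]
ft_force: [1.7, -0.8, 3.1]
width: 0.0447
```

```bash
python3 - <<'E'
from h import *
d=shot('wrist','w6'); plan([.674,.1165,.05],[np.pi,0,np.radians(27)])
E
```

```text
t 7.6667 pos [0.675  0.1171 0.0504] rot [ 3.1407e+00 -1.9000e-03  4.7770e-01] F [ 1.46 -0.41  4.  ] w 0.0446
delta [-0.0114  0.0012  0.0041] turn [ 0.0003 -0.0006  0.002 ]
```

View pics/w6.png

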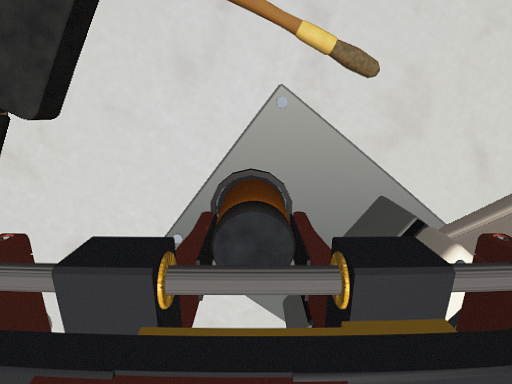

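Request:
carry_out:
  hand: 0.8
  series:
    - {"delta_pos":[0,0,0],"turn":[0,0,0]}
    - {"delta_pos":[0,0,0],"turn":[0,0,0]}
    - {"delta_pos":[0,0,0],"turn":[0,0,0]}
    - {"delta_pos":[0,0,0],"turn":[0,0,0]}

```text
time: 8.0
ee_pos: [0.6733, 0.1172, 0.0493]
eef_rot: [-3.141, 0.001, 0.477]
ft_force: [-0.1, -0.4, 0.3]
width: 0.0675
```

Request:
carry_out:
  series:
    - {"delta_pos":[0,0,-0.2],"turn":[0,0,0]}
    - {"delta_pos":[0,0,-0.5],"turn":[0,0,0]}
    - {"delta_pos":[0,0,-0.8],"turn":[0,0,0]}
    - {"delta_pos":[0,0,-1],"turn":[0,0,0]}

```text
time: 8.33
ee_pos: [0.6745, 0.1173, 0.1521]
eef_rot: [3.141, -0.002, 0.477]
ft_force: [-0.1, 0.2, -0.3]
width: 0.0703
```

```bash
python3 - <<'E'
from h import *
shot('side','s2'); plan([.70,.06,.18],[np.pi,0,np.radians(-62)])
im=cv2.imread('pics/s2.png')[150:290,100:260]; cv2.imwrite('pics/s2z.png',cv2.resize(im,None,fx=4,fy=4,interpolation=cv2.INTER_CUBIC))
E
```

```text
t 8.3833 pos [0.6769 0.1175 0.1561] rot [ 3.1386 -0.0073  0.4769] F [ 1.76 -0.89  2.58] w 0.07
delta [-0.057   0.6177 -0.238 ] turn [-0.0011 -0.0026  0.4962]
```

View pics/s2z.png

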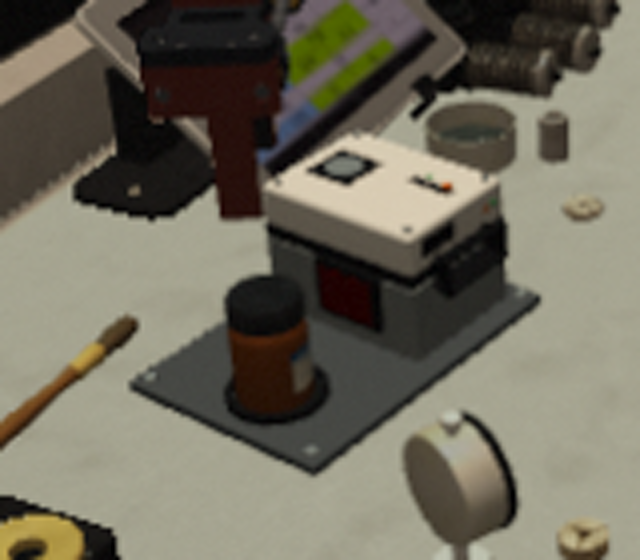

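```bash
python3 - <<'E'
from h import *
d=load('s2');c=np.array([.6735,.1165])
for p in [(292,365),(310,370)]:
    P,a=oncyl(d,(100+p[0]/4,150+p[1]/4),c,.023);print(P,np.degrees(a))
print([proj(d,[*c,z]) for z in (.008,.079)])
E
```

```text
[0.65349393 0.12784712 0.04085776] 150.43880092194988
[0.65054517 0.11505927 0.02988683] -176.40860872171785
[(np.float64(169.73672660765823), np.float64(248.24006024294172)), (np.float64(166.58431620735652), np.float64(222.9591599711152))]
```

Request:
carry_out:
  series:
    - {"delta_pos":[0,0.1,-0.1],"turn":[0,0,0.04]}
    - {"delta_pos":[0,0.2,-0.2],"turn":[0,0,0.08]}
    - {"delta_pos":[0,0.3,-0.24],"turn":[0,0,0.12]}
    - {"delta_pos":[0,0.4,-0.24],"turn":[0,0,0.16]}
    - {"delta_pos":[0,0.5,-0.24],"turn":[0,0,0.2]}
    - {"delta_pos":[-0.06,0.62,-0.24],"turn":[0,0,0.24]}
    - {"delta_pos":[-0.06,0.62,-0.24],"turn":[0,0,0.28]}
    - {"delta_pos":[-0.06,0.62,-0.24],"turn":[0,0,0.32]}
    - {"delta_pos":[-0.06,0.62,-0.24],"turn":[0,0,0.36]}
    - {"delta_pos":[-0.06,0.62,-0.24],"turn":[0,0,0.4]}
    - {"delta_pos":[-0.06,0.62,-0.24],"turn":[0,0,0.44]}
    - {"delta_pos":[-0.06,0.62,-0.24],"turn":[0,0,0.48]}

```text
time: 9.38
ee_pos: [0.6964, 0.0593, 0.1729]
eef_rot: [3.141, 0.001, -1.03]
ft_force: [0.3, -1.0, -0.5]
width: 0.0704
```

```bash
python3 - <<'E'
from h import *
d=shot('wrist','w7'); plan([.70,.06,.18],[np.pi,0,np.radians(-62)])
print(proj(d,[.6735,.1165,.04]))
E
```

```text
t 9.4333 pos [0.6964 0.0593 0.1729] rot [ 3.1405e+00  8.0000e-04 -1.0371e+00] F [-0.69  0.71 -0.15] w 0.0701
delta [ 0.0121 -0.0344 -0.0713] turn [0.0004 0.0002 0.0143]
(np.float64(244.21814284586577), np.float64(232.19208419807384))
```

View pics/w7.png

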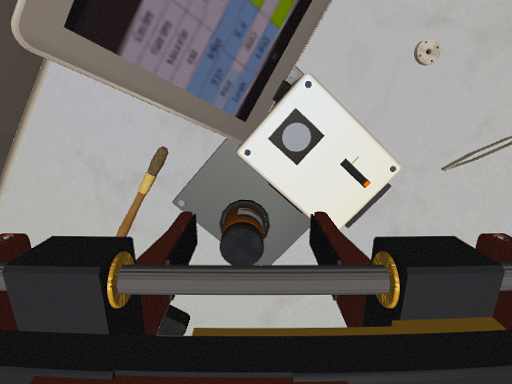

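```bash
python3 - <<'E'
from h import *
im=cv2.imread('pics/w7.png')[190:275,200:290]; cv2.imwrite('pics/w7z.png',cv2.convertScaleAbs(cv2.resize(im,None,fx=7,fy=7,interpolation=cv2.INTER_CUBIC),alpha=1.8))
E
```

```text
(no output)
```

View pics/w7z.png

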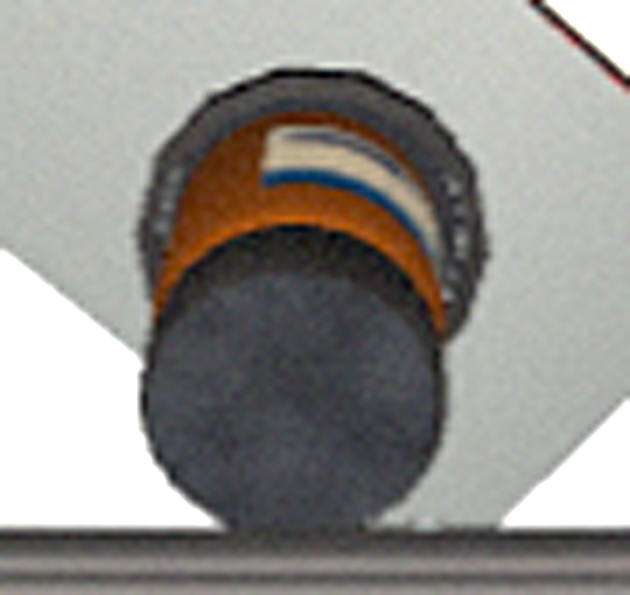

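```bash
python3 - <<'E'
from h import *
d=load('w7');f=lambda x,y:(200+x/7,190+y/7)
print('cap',onz(d,f(293,405),.079))
rg=[onz(d,f(*p),.013)[:2] for p in [(138,235),(488,235)]];print('ring',np.mean(rg,0))
for c in ([.6735,.1165],onz(d,f(293,405),.079)[:2],np.mean(rg,0)):
  c=np.array(c)
  for p in [(285,132),(340,138),(370,150),(395,175),(265,155),(266,185)]:
    P,a=oncyl(d,f(*p),c,.023);print(p,P.round(4),np.degrees(a).round(1))
E
```

```text
cap [0.67458021 0.11709551 0.079     ]
ring [0.673478   0.11691288]
(285, 132) [0.6889 0.0994 0.024 ] -48.0
(340, 138) [0.6809 0.0947 0.0268] -71.2
(370, 150) [0.6758 0.0936 0.028 ] -84.4
(395, 175) [0.671  0.0936 0.0332] -96.3
(265, 155) [0.691  0.1015 0.0334] -40.6
(266, 185) [0.6903 0.1008 0.048 ] -42.9
(285, 132) [0.689  0.0992 0.0248] -51.2
(340, 138) [0.6808 0.0949 0.0261] -74.4
(370, 150) [0.6755 0.0941 0.0264] -87.8
(395, 175) [0.6704 0.0945 0.0305] -100.4
(265, 155) [0.6911 0.1011 0.0346] -44.0
(266, 185) [0.6905 0.1005 0.0491] -46.3
(285, 132) [0.6888 0.0997 0.0231] -48.4
(340, 138) [0.6807 0.0951 0.0257] -71.7
(370, 150) [0.6755 0.094  0.0267] -84.9
(395, 175) [0.6707 0.0941 0.0318] -97.0
(265, 155) [0.6909 0.1018 0.0325] -40.9
(266, 185) [0.6902 0.1011 0.0472] -43.3
```

Request:
carry_out:
  series:
    - {"delta_pos":[-0.2,0.3,0],"turn":[0,0,0]}
    - {"delta_pos":[-0.4,0.6,0],"turn":[0,0,0]}
    - {"delta_pos":[-0.6,0.89,0],"turn":[0,0,0]}
    - {"delta_pos":[-0.6,0.89,0],"turn":[0,0,0]}

```text
time: 9.77
ee_pos: [0.58, 0.065, 0.1716]
eef_rot: [3.132, 0.006, -1.02]
ft_force: [-0.8, 1.1, -0.8]
width: 0.0698
```

```bash
python3 - <<'E'
from h import *
d=shot('wrist','w8'); print(sensors.sense()['ee_pos'])
u,v=map(int,proj(d,[.6735,.1165,.04]));print(u,v)
im=cv2.imread('pics/w8.png')[v-45:v+45,u-50:u+50]; a=cv2.convertScaleAbs(cv2.resize(im,None,fx=6,fy=6,interpolation=cv2.INTER_CUBIC),alpha=1.6)
cv2.imwrite('pics/w8z.png',a);open('pics/w8.txt','w').write(f'{u-50} {v-45}')
E
```

```text
[0.58453693 0.06466324 0.17257904]
152 175
```

View pics/w8z.png

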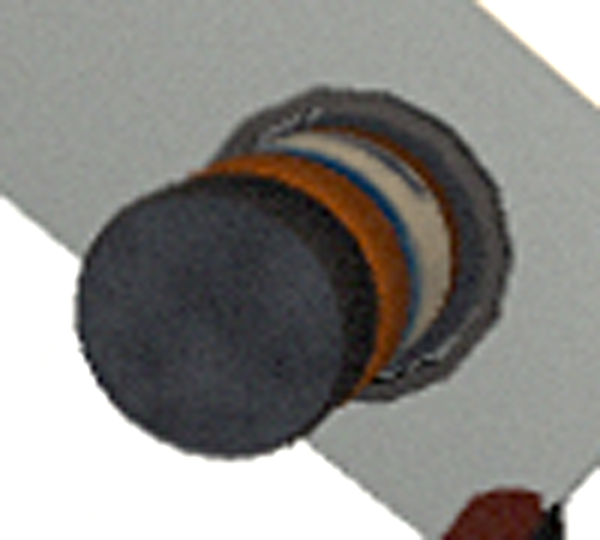

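```bash
python3 - <<'E'
from h import *
d=load('w8');x0,y0=102,130;f=lambda x,y:(x0+x/6,y0+y/6)
cc=onz(d,f(227,317),.079)[:2];print('cap',cc)
for c in ([.674,.1167],cc):
  c=np.array(c)
  for p in [(330,140),(360,148),(390,168),(425,200),(440,270)]:
    P,a=oncyl(d,f(*p),c,.023);print(p,P.round(4),np.degrees(a).round(1))
d=load('w4');f=lambda x,y:(190+x/6,215+y/6)
for p in [(298,143),(303,141)]:
    print(oncyl(d,f(*p),np.array([.674,.1167]),.023))
im=cv2.imread('pics/w8.png')[130:220,102:202][10:60,40:85]; cv2.imwrite('pics/w8zz.png',cv2.convertScaleAbs(cv2.resize(im,None,fx=14,fy=12,interpolation=cv2.INTER_CUBIC),alpha=1.8))
E
```

```text
cap [0.67338933 0.11458174]
(330, 140) [0.6821 0.0952 0.031 ] -69.3
(360, 148) [0.677  0.0939 0.0302] -82.6
(390, 168) [0.6704 0.094  0.0313] -99.0
(425, 200) [0.6626 0.0967 0.0286] -119.7
(440, 270) [0.6537 0.1058 0.0321] -151.8
(330, 140) [0.6803 0.0926 0.0397] -72.5
(360, 148) [0.6755 0.0917 0.0379] -84.8
(390, 168) [0.6692 0.092  0.0383] -100.5
(425, 200) [0.6617 0.0948 0.0351] -120.6
(440, 270) [0.653  0.1039 0.038 ] -152.3
(array([0.69623429, 0.11081473, 0.02754578]), np.float64(-0.25875934448242055))
(array([0.69598566, 0.10994495, 0.0270512 ]), np.float64(-0.2980930460047855))
```

View pics/w8zz.png

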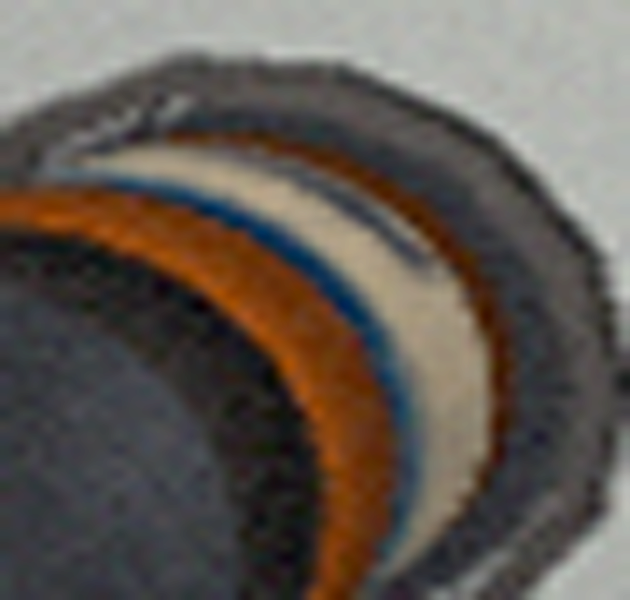

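Request:
carry_out:
  series:
    - {"delta_pos":[0,-0.35,0],"turn":[0,0,-0.035]}
    - {"delta_pos":[0.02,-0.7,0],"turn":[0,0,-0.075]}
    - {"delta_pos":[0.02,-1,0],"turn":[0,0,-0.075]}
    - {"delta_pos":[0.02,-1,0.1],"turn":[0,0,-0.075]}
    - {"delta_pos":[0.02,-1,0.1],"turn":[0,0,-0.075]}

```text
time: 10.23
ee_pos: [0.6772, 0.1152, 0.1616]
eef_rot: [3.141, 0.001, -0.786]
ft_force: [-0.2, 0.3, -1.2]
width: 0.0702
```

```bash
python3 - <<'E'
from h import *
plan([.674,.1167,.05],[np.pi,0,np.radians(-45)])
E
```

```text
t 10.2333 pos [0.6772 0.1152 0.1616] rot [ 3.1407e+00  8.0000e-04 -7.8550e-01] F [-0.17  0.34 -1.15] w 0.0702
delta [-0.0326  0.011   1.1156] turn [ 0.0003  0.0003 -0.    ]
```

Request:
carry_out:
  series:
    - {"delta_pos":[-0.03,0.01,0.2],"turn":[0,0,0]}
    - {"delta_pos":[-0.03,0.01,0.5],"turn":[0,0,0]}
    - {"delta_pos":[-0.03,0.01,0.8],"turn":[0,0,0]}
    - {"delta_pos":[-0.03,0.01,1],"turn":[0,0,0]}
    - {"delta_pos":[-0.03,0.01,1],"turn":[0,0,0]}

```text
time: 10.65
ee_pos: [0.6686, 0.115, 0.0587]
eef_rot: [3.134, 0.006, -0.788]
ft_force: [-1.0, -0.1, -0.4]
width: 0.0701
```

Request:
carry_out:
  hand: 0
  squeeze: 10
  series:
    - {"delta_pos":[0,0,0.08],"turn":[0,0,0]}
    - {"delta_pos":[0,0,0.1],"turn":[0,0,0]}
    - {"delta_pos":[0,0,0.1],"turn":[0,0,0]}
    - {"delta_pos":[0,0,0.1],"turn":[0,0,0]}
    - {"delta_pos":[0,0,0.1],"turn":[0,0,0]}
    - {"delta_pos":[0,0,0.1],"turn":[0,0,0]}

```text
time: 11.15
ee_pos: [0.6745, 0.1161, 0.0551]
eef_rot: [-3.14, -0.002, -0.788]
ft_force: [0.3, -0.3, 3.1]
width: 0.0447
```

Request:
carry_out:
  series:
    - {"delta_pos":[0,0,0],"turn":[0,0,0.025]}
    - {"delta_pos":[0,0,0],"turn":[0,0,0.05]}
    - {"delta_pos":[0,0,0],"turn":[0,0,0.075]}
    - {"delta_pos":[0,0,0],"turn":[0,0,0.092]}
    - {"delta_pos":[0,0,0],"turn":[0,0,0.092]}
    - {"delta_pos":[0,0,0],"turn":[0,0,0.092]}

```text
time: 11.65
ee_pos: [0.6744, 0.1157, 0.055]
eef_rot: [-3.14, -0.001, -1.075]
ft_force: [0.4, -2.0, 5.9]
width: 0.0447
```

Request:
carry_out:
  hand: 0.8
  series:
    - {"delta_pos":[0,0,0],"turn":[0,0,0]}
    - {"delta_pos":[0,0,0],"turn":[0,0,0]}
    - {"delta_pos":[0,0,0],"turn":[0,0,0]}
    - {"delta_pos":[0,0,0],"turn":[0,0,0]}

```text
time: 11.98
ee_pos: [0.673, 0.1161, 0.0533]
eef_rot: [3.141, 0.001, -1.077]
ft_force: [0.7, 0.3, -0.1]
width: 0.0679
```

Request:
carry_out:
  series:
    - {"delta_pos":[0,0,-0.2],"turn":[0,0,0]}
    - {"delta_pos":[0,0,-0.5],"turn":[0,0,0]}
    - {"delta_pos":[0,0,-0.8],"turn":[0,0,0]}
    - {"delta_pos":[0,0,-1],"turn":[0,0,0]}

```text
time: 12.32
ee_pos: [0.6741, 0.1162, 0.1561]
eef_rot: [-3.14, -0.001, -1.077]
ft_force: [-0.7, -0.6, 0.1]
width: 0.0703
```

```bash
python3 - <<'E'
from h import *
plan([.5845,.0647,.1726],[np.pi,0,-1.02])
E
```

```text
t 12.3167 pos [0.6741 0.1162 0.1561] rot [-3.1397e+00 -6.0000e-04 -1.0767e+00] F [-0.66 -0.57  0.11] w 0.0703
delta [ 0.0282  1.0329 -0.1673] turn [-0.0006 -0.0002 -0.018 ]
```

Move toward the front of the reader, look again at the jar.

Request:
carry_out:
  series:
    - {"delta_pos":[0,0.3,-0.16],"turn":[0,0,0]}
    - {"delta_pos":[0,0.6,-0.16],"turn":[0,0,0]}
    - {"delta_pos":[0,0.95,-0.16],"turn":[0,0,0]}
    - {"delta_pos":[0,0.95,-0.16],"turn":[0,0,0]}
    - {"delta_pos":[0,0.95,-0.16],"turn":[0,0,0]}

```text
time: 12.73
ee_pos: [0.5877, 0.0705, 0.1696]
eef_rot: [3.14, 0.001, -1.078]
ft_force: [0.9, -0.3, 0.1]
width: 0.0703
```

```bash
python3 - <<'E'
from h import *
d=shot('wrist','w9'); print(sensors.sense()['ee_pos'])
shot('side','s3')
u,v=map(int,proj(d,[.674,.1165,.04]));print(u,v)
im=cv2.imread('pics/w9.png')[v-45:v+45,u-50:u+50]; a=cv2.convertScaleAbs(cv2.resize(im,None,fx=6,fy=6,interpolation=cv2.INTER_CUBIC),alpha=1.6)
b=cv2.resize(cv2.imread('pics/s3.png')[200:270,130:210],None,fx=6,fy=6,interpolation=cv2.INTER_CUBIC)
cv2.imwrite('pics/w9z.png',a);cv2.imwrite('pics/s3z.png',b)
E
```

```text
[0.58965841 0.07093144 0.16988777]
161 180
```

View pics/w9z.png

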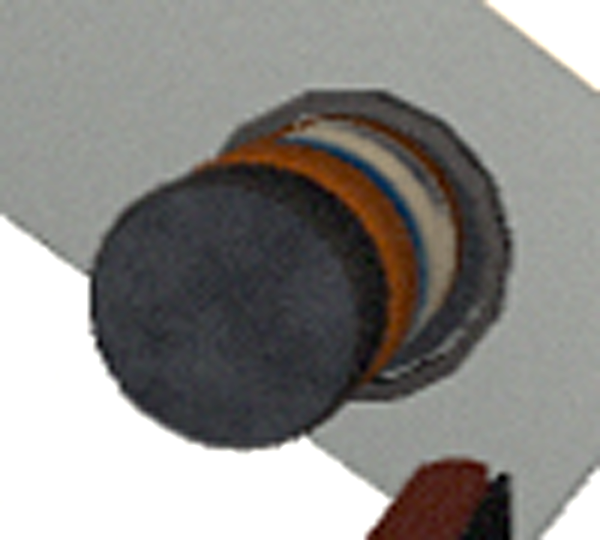

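View pics/s3z.png

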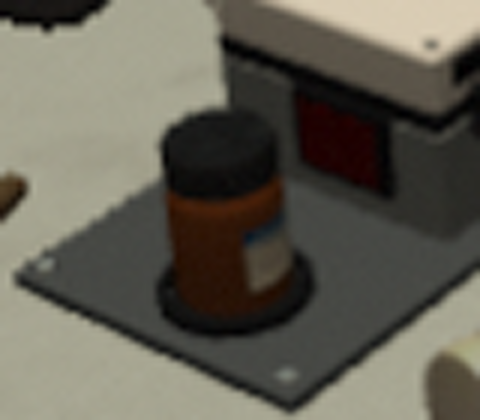

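```bash
python3 - <<'E'
from h import *
d=load('w9');f=lambda x,y:(111+x/6,135+y/6)
cc=onz(d,f(240,307),.079)[:2];print('cap',cc)
c=np.array([.674,.1165])
for p in [(300,125),(320,120),(378,135),(400,150),(425,170),(447,200),(452,212)]:
    P,a=oncyl(d,f(*p),c,.023);print(p,P.round(4),np.degrees(a).round(1))
d=load('s3');f=lambda x,y:(130+x/6,200+y/6)
for p in [(246,262)]:
    P,a=oncyl(d,f(*p),c,.023);print(p,P.round(4),np.degrees(a).round(1))
E
```

```text
cap [0.67387358 0.11208044]
(300, 125) [nan nan nan] nan
(320, 120) [nan nan nan] nan
(378, 135) [0.677  0.0937 0.0163] -82.6
(400, 150) [0.6716 0.0936 0.019 ] -95.9
(425, 170) [0.6659 0.095  0.0186] -110.6
(447, 200) [0.6598 0.0984 0.0182] -128.0
(452, 212) [0.658  0.1    0.0184] -134.1
(246, 262) [0.6569 0.1319 0.0358] 138.0h.py:28: RuntimeWarning: invalid value encountered in sqrt
  o,v=ray(d,uv);a=v[:2]@v[:2];w=o[:2]-c;b=w@v[:2];t=(-b-np.sqrt(b*b-a*(w@w-r*r)))/a
```

Request:
carry_out:
  hand: 0.9
  series:
    - {"delta_pos":[0.25,0.3,0],"turn":[0,0,0]}
    - {"delta_pos":[0.5,0.6,0],"turn":[0,0,0]}
    - {"delta_pos":[0.75,0.93,0],"turn":[0,0,0]}
    - {"delta_pos":[0.76,0.93,0],"turn":[0,0,0]}

```text
time: 13.17
ee_pos: [0.5426, -0.0448, 0.1694]
eef_rot: [3.139, -0.001, -1.08]
ft_force: [-0.3, 0.4, 0.1]
width: 0.079
```

Request:
carry_out:
  series:
    - {"delta_pos":[0.25,0.3,0],"turn":[0,0,0]}
    - {"delta_pos":[0.5,0.6,0],"turn":[0,0,0]}
    - {"delta_pos":[0.75,0.93,0],"turn":[0,0,0]}
    - {"delta_pos":[0.76,0.93,0],"turn":[0,0,0]}

```text
time: 13.5
ee_pos: [0.4974, -0.1565, 0.1697]
eef_rot: [3.14, -0.002, -1.081]
ft_force: [-0.3, -0.4, 0.4]
width: 0.0791
```

Request:
carry_out:
  series:
    - {"delta_pos":[0.15,0.2,0],"turn":[0,0,-0.035]}
    - {"delta_pos":[0.3,0.4,0],"turn":[0,0,-0.075]}
    - {"delta_pos":[0.45,0.6,0],"turn":[0,0,-0.11]}
    - {"delta_pos":[0.6,0.75,0],"turn":[0,0,-0.15]}
    - {"delta_pos":[0.75,0.93,0],"turn":[0,0,-0.19]}
    - {"delta_pos":[0.76,0.93,0],"turn":[0,0,-0.23]}
    - {"delta_pos":[0.76,0.93,0],"turn":[0,0,-0.27]}
    - {"delta_pos":[0.76,0.93,0],"turn":[0,0,-0.31]}
    - {"delta_pos":[0.76,0.93,0],"turn":[0,0,-0.35]}
    - {"delta_pos":[0.76,0.93,0],"turn":[0,0,-0.39]}
    - {"delta_pos":[0.76,0.93,0],"turn":[0,0,-0.43]}
    - {"delta_pos":[0.76,0.93,0],"turn":[0,0,-0.45]}

```text
time: 14.5
ee_pos: [0.454, -0.2621, 0.1696]
eef_rot: [3.141, -0.001, 0.343]
ft_force: [-0.3, 0.3, -0.2]
width: 0.0791
```

```bash
python3 - <<'E'
from h import *
d=shot('wrist','w10'); plan([.4514,-.2615,.10],[np.pi,0,.34])
E
```

```text
t 14.55 pos [ 0.454  -0.2621  0.1696] rot [ 3.1411e+00 -9.0000e-04  3.4510e-01] F [-0.29  0.    0.68] w 0.0788
delta [-0.0227 -0.0143  0.6963] turn [ 0.0002 -0.0003  0.0016]
```

View pics/w10.png

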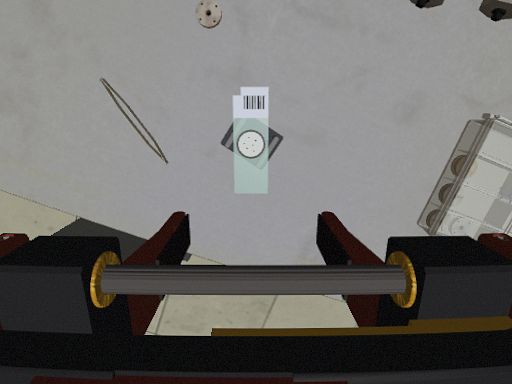

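```bash
python3 - <<'E'
from h import *
im=cv2.imread('pics/w10.png')[80:200,200:300];cv2.imwrite('pics/w10z.png',cv2.resize(im,None,fx=5,fy=5,interpolation=cv2.INTER_CUBIC))
E
```

```text
(no output)
```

View pics/w10z.png

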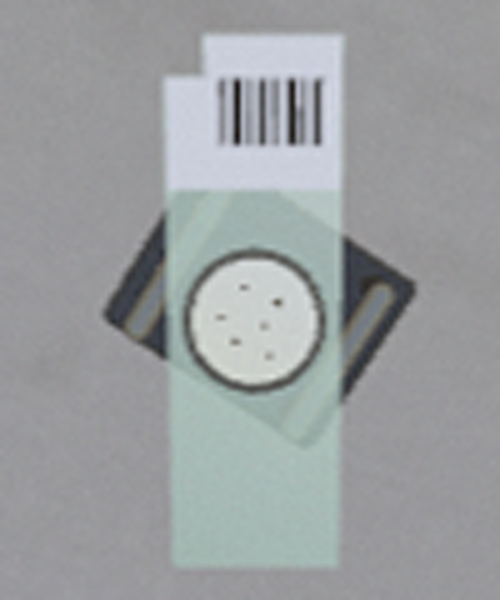

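```bash
python3 - <<'E'
from h import *
d=load('w10');f=lambda x,y:(200+x/5,80+y/5)
P={n:onz(d,f(*p),.038)[:2] for n,p in dict(FR=(344,34),BR=(340,568),BL=(172,568),NL=(164,75),FI=(254,320)).items()}
for k,v in P.items(): print(k,v.round(4))
a=P['FR']-P['BR'];b=P['NL']-P['BL'];print(np.arctan2(a[1],a[0]),np.arctan2(b[1],b[0]),np.linalg.norm(a),np.linalg.norm(P['BR']-P['BL']))
c=(P['FR']+P['BL'])/2;print('c',c, P['FI'])
print('nb',proj(d,[.454-.042*0,-.2621,.038]))
for p in [(110,315),(165,213),(413,287),(305,447)]: print(onz(d,f(*p),.008))
plan([.4524,-.2622,.10],[np.pi,0,.343])
E
```

```text
FR [ 0.5498 -0.2453]
BR [ 0.4456 -0.2831]
BL [ 0.4333 -0.2486]
NL [ 0.5303 -0.2139]
FI [ 0.49   -0.2474]
0.34827061649385804 0.34301549316791147 0.11084688082808941 0.036698900446050065
c [ 0.49155029 -0.24692269] [ 0.49004553 -0.24741767]
nb (np.float64(252.4488157463974), np.float64(180.25127989768785))
[ 0.47713668 -0.21657931  0.008     ]
[ 0.50314586 -0.22114818  0.008     ]
[ 0.50654839 -0.27998509  0.008     ]
[ 0.46319824 -0.26944907  0.008     ]
t 14.55 pos [ 0.454  -0.2621  0.1696] rot [ 3.1411e+00 -9.0000e-04  3.4510e-01] F [-0.29  0.    0.68] w 0.0788
delta [-0.0157 -0.0043  0.6963] turn [ 0.0002 -0.0003  0.0007]
```

Request:
carry_out:
  squeeze: 25
  series:
    - {"delta_pos":[-0.03,-0.02,0.3],"turn":[0,0,0]}
    - {"delta_pos":[-0.03,-0.02,0.6],"turn":[0,0,0]}
    - {"delta_pos":[-0.03,-0.02,0.9],"turn":[0,0,0]}
    - {"delta_pos":[-0.03,-0.02,1],"turn":[0,0,0]}

```text
time: 14.88
ee_pos: [0.4479, -0.2596, 0.0663]
eef_rot: [-3.138, 0.002, 0.335]
ft_force: [0.1, -0.1, -1.0]
width: 0.0792
```

Request:
carry_out:
  series:
    - {"delta_pos":[0,0,0.2],"turn":[0,0,0]}
    - {"delta_pos":[0,0,0.4],"turn":[0,0,0]}
    - {"delta_pos":[0,0,0.52],"turn":[0,0,0]}
    - {"delta_pos":[0,0,0.52],"turn":[0,0,0]}
    - {"delta_pos":[0,0,0.52],"turn":[0,0,0]}

```text
time: 15.3
ee_pos: [0.4493, -0.2611, 0.0176]
eef_rot: [-3.141, 0.0, 0.336]
ft_force: [0.1, 0.7, -0.3]
width: 0.0791
```

```bash
python3 - <<'E'
from h import *
plan([.451,-.2614,.017],[np.pi,0,.345])
E
```

```text
t 15.3 pos [ 0.4493 -0.2611  0.0176] rot [-3.141e+00  2.000e-04  3.360e-01] F [ 0.1   0.74 -0.32] w 0.0791
delta [0.0152 0.0086 0.0059] turn [-0.0002  0.     -0.0029]
```

Request:
carry_out:
  hand: 0
  squeeze: 25
  series:
    - {"delta_pos":[0.01,0.01,0.005],"turn":[0,0,-0.003]}
    - {"delta_pos":[0.01,0.01,0.005],"turn":[0,0,-0.003]}
    - {"delta_pos":[0.01,0.01,0.005],"turn":[0,0,-0.003]}
    - {"delta_pos":[0.01,0.01,0.005],"turn":[0,0,-0.003]}
    - {"delta_pos":[0.01,0.01,0.005],"turn":[0,0,-0.003]}
    - {"delta_pos":[0.01,0.01,0.005],"turn":[0,0,-0.003]}
    - {"delta_pos":[0.01,0.01,0.005],"turn":[0,0,-0.003]}
    - {"delta_pos":[0.01,0.01,0.005],"turn":[0,0,-0.003]}

```text
time: 15.97
ee_pos: [0.4498, -0.2617, 0.0173]
eef_rot: [3.142, -0.0, 0.346]
ft_force: [-0.5, 0.1, 1.7]
width: 0.0355
```

Request:
carry_out:
  series:
    - {"delta_pos":[0,0,-0.1],"turn":[0,0,0]}
    - {"delta_pos":[0,0,-0.3],"turn":[0,0,0]}
    - {"delta_pos":[0,0,-0.6],"turn":[0,0,0]}
    - {"delta_pos":[0,0,-0.8],"turn":[0,0,0]}
    - {"delta_pos":[0,0,-0.8],"turn":[0,0,0]}
    - {"delta_pos":[0,0,-0.8],"turn":[0,0,0]}

```text
time: 16.47
ee_pos: [0.4506, -0.2623, 0.0986]
eef_rot: [3.139, -0.002, 0.346]
ft_force: [0.0, 0.0, -0.4]
width: 0.036
```

```bash
python3 - <<'E'
from h import *
d=shot('wrist','w11');shot('side','s4'); plan([.451,-.2614,.1],[np.pi,0,.345])
cv2.imwrite('pics/s4z.png',cv2.resize(cv2.imread('pics/s4.png')[140:240,220:370],None,fx=5,fy=5,interpolation=cv2.INTER_CUBIC))
E
```

```text
t 16.5667 pos [ 0.4492 -0.2613  0.0967] rot [-3.1406e+00  5.0000e-04  3.4590e-01] F [ 0.9  -0.15 -0.51] w 0.0352
delta [ 0.0165  0.0074 -0.0329] turn [-0.0003  0.0002  0.0003]
```

View pics/w11.png

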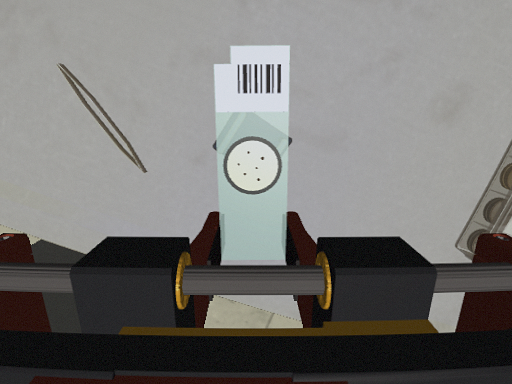

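View pics/s4z.png

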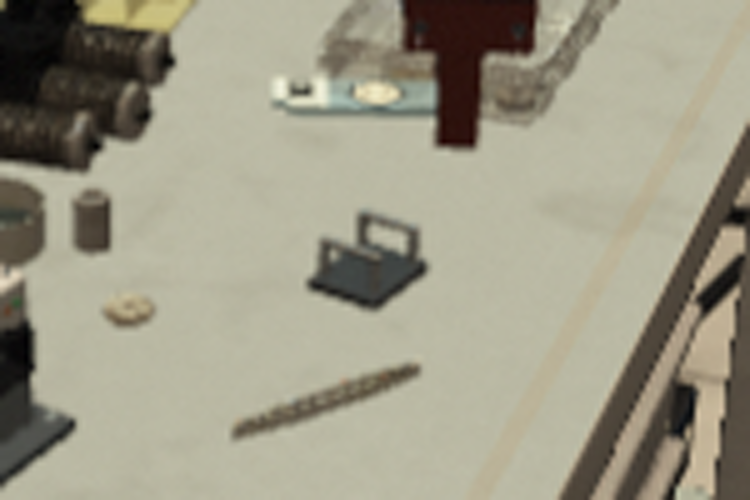

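Request:
carry_out:
  series:
    - {"delta_pos":[0.1,-0.2,0],"turn":[0,0,0]}
    - {"delta_pos":[0.2,-0.5,0],"turn":[0,0,0]}
    - {"delta_pos":[0.3,-0.8,0],"turn":[0,0,0]}
    - {"delta_pos":[0.38,-0.93,0],"turn":[0,0,0]}

```text
time: 16.9
ee_pos: [0.4507, -0.1575, 0.0954]
eef_rot: [-3.136, 0.004, 0.346]
ft_force: [-0.3, 0.0, -0.5]
width: 0.0357
```

Request:
carry_out:
  series:
    - {"delta_pos":[0.1,-0.3,0],"turn":[0,0,0]}
    - {"delta_pos":[0.2,-0.6,0],"turn":[0,0,0]}
    - {"delta_pos":[0.3,-0.8,0],"turn":[0,0,0]}
    - {"delta_pos":[0.38,-0.93,0],"turn":[0,0,0]}

```text
time: 17.23
ee_pos: [0.456, -0.0584, 0.0957]
eef_rot: [-3.139, 0.003, 0.347]
ft_force: [-0.1, -0.5, -0.6]
width: 0.0355
```

Request:
carry_out:
  series:
    - {"delta_pos":[0.1,-0.2,0],"turn":[0,0,0.025]}
    - {"delta_pos":[0.15,-0.4,0],"turn":[0,0,0.055]}
    - {"delta_pos":[0.2,-0.6,0],"turn":[0,0,0.085]}
    - {"delta_pos":[0.3,-0.8,0],"turn":[0,0,0.115]}
    - {"delta_pos":[0.38,-0.92,0],"turn":[0,0,0.145]}
    - {"delta_pos":[0.38,-0.92,0],"turn":[0,0,0.166]}
    - {"delta_pos":[0.38,-0.92,0],"turn":[0,0,0.166]}

```text
time: 17.82
ee_pos: [0.4616, 0.0394, 0.0959]
eef_rot: [3.141, 0.003, -0.176]
ft_force: [-0.7, -0.3, -1.0]
width: 0.0358
```

```bash
python3 - <<'E'
from h import *
d=shot('wrist','w12'); plan([.4617,.0381,.0458],[np.pi,0,-.176])
E
```

```text
t 17.8667 pos [0.4616 0.0389 0.096 ] rot [ 3.1413e+00  2.8000e-03 -1.7320e-01] F [ 0.95 -0.51 -0.08] w 0.0355
delta [0.0034 0.0074 0.5023] turn [0.0001 0.0009 0.0009]
```

View pics/w12.png

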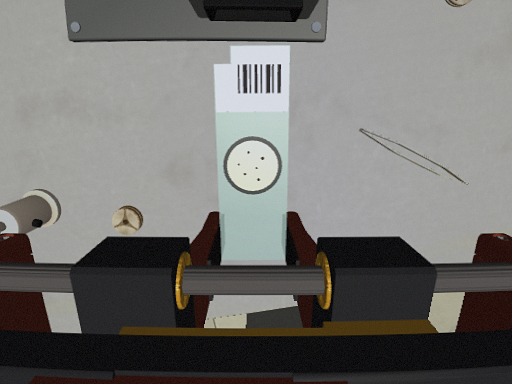

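Request:
carry_out:
  series:
    - {"delta_pos":[0,0.05,0.2],"turn":[0,0,0]}
    - {"delta_pos":[0,0.08,0.4],"turn":[0,0,0]}
    - {"delta_pos":[0,0.08,0.5],"turn":[0,0,0]}
    - {"delta_pos":[0,0.08,0.5],"turn":[0,0,0]}
    - {"delta_pos":[0,0.08,0.5],"turn":[0,0,0]}

```text
time: 18.28
ee_pos: [0.4603, 0.0302, 0.0464]
eef_rot: [3.141, 0.003, -0.175]
ft_force: [0.1, 0.1, -0.4]
width: 0.0357
```

```bash
python3 - <<'E'
from h import *
d=shot('wrist','w13'); shot('side','s5'); shot('top','t5');plan([.4617,.0381,.0458],[np.pi,0,-.176])
cv2.imwrite('pics/w13z.png',cv2.resize(cv2.imread('pics/w13.png')[0:120,160:350],None,fx=4,fy=4,interpolation=cv2.INTER_CUBIC))
cv2.imwrite('pics/s5z.png',cv2.resize(cv2.imread('pics/s5.png')[150:290,130:330],None,fx=4,fy=4,interpolation=cv2.INTER_CUBIC))
E
```

```text
t 18.4333 pos [0.4619 0.0304 0.0477] rot [-3.1414e+00 -8.0000e-04 -1.7530e-01] F [-0.25 -0.59  0.3 ] w 0.0359
delta [-0.0151 -0.0755  0.019 ] turn [-0.0001 -0.0003  0.0002]
```

View pics/w13z.png

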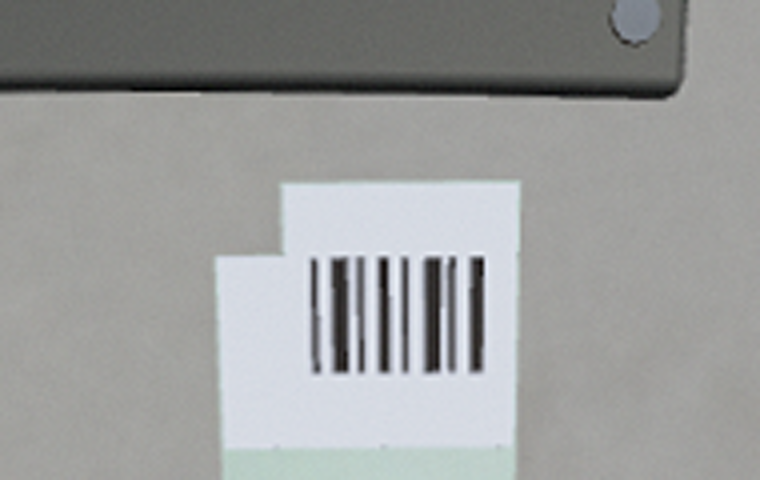

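View pics/s5z.png

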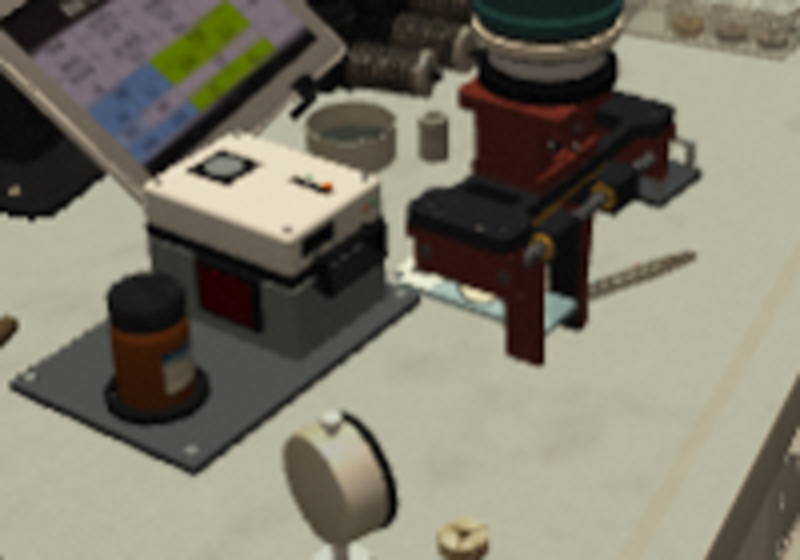

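```bash
python3 - <<'E'
from h import *
cv2.imwrite('pics/w12z.png',cv2.resize(cv2.imread('pics/w12.png')[0:120,160:350],None,fx=4,fy=4,interpolation=cv2.INTER_CUBIC))
cv2.imwrite('pics/t5z.png',cv2.resize(cv2.imread('pics/t5.png')[120:260,165:345],None,fx=4.4,fy=4.2,interpolation=cv2.INTER_CUBIC))
E
```

```text
(no output)
```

View pics/w12z.png

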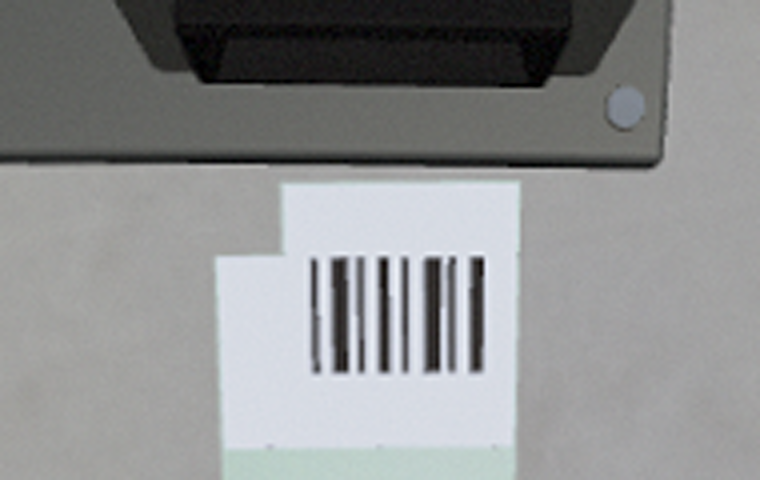

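View pics/t5z.png

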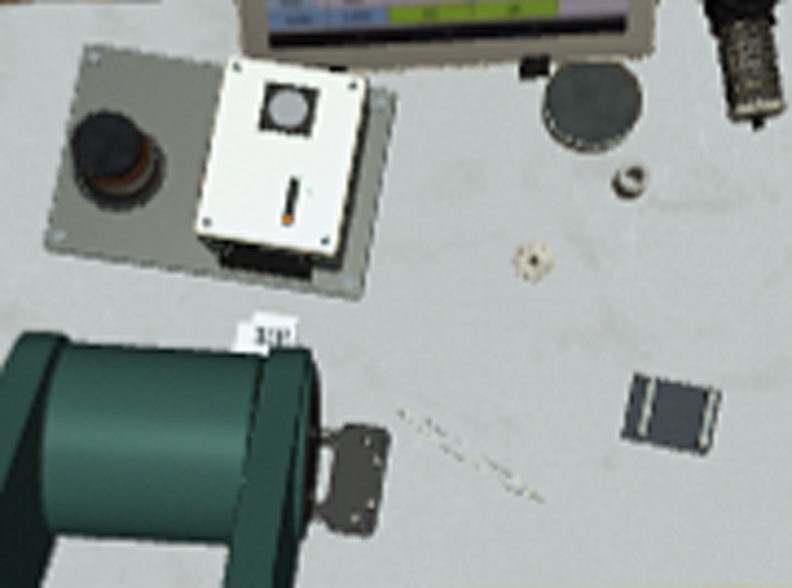

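```bash
python3 - <<'E'
from h import *
d=load('w12');f=lambda x,y:(160+x/4,y/4)
yaw=-.1745;ux=np.array([np.cos(yaw),np.sin(yaw)]);uy=np.array([-ux[1],ux[0]])
T=np.array([.4616,.0389])
def L(p,z): q=onz(d,f(*p),z)[:2]-T; return np.round([q@ux,q@uy],4)
print('plate FR',L((520,182),.117),'NF',L((281,182),.117),'NL',L((216,255),.117),'inner',L((284,255),.117),'lab L',L((222,447),.117),'lab R',L((514,447),.117))
# back edge/filter centre
print('filter',L(((252.5-160)*4,165*4),.117))
for z in (.076,.077,.078): print('mouth top',z,L((177,22),z),L((570,25),z))
for z in (.050,.051,.052): print('mouth bot',z,L((205,82),z),L((545,87),z))
for z in (.008,): print('base',L((0,160),z),L((660,166),z))
E
```

```text
plate FR [ 0.1003 -0.0176] NF [0.1003 0.0104] NL [0.0923 0.0183] inner [0.0922 0.0102] lab L [0.0701 0.0183] lab R [ 0.07   -0.0176]
filter [0.0435 0.0001]
mouth top 0.076 [0.1315 0.0284] [ 0.131  -0.0294]
mouth top 0.077 [0.1312 0.0282] [ 0.1307 -0.0292]
mouth top 0.078 [0.1309 0.0281] [ 0.1303 -0.0291]
mouth bot 0.05 [0.131 0.028] [ 0.1301 -0.0296]
mouth bot 0.051 [0.1307 0.0279] [ 0.1298 -0.0295]
mouth bot 0.052 [0.1304 0.0277] [ 0.1295 -0.0293]
base [0.1293 0.0766] [ 0.1276 -0.0597]
```

```bash
cat > g.py <<'E'
from h import *
yaw=-.1745;ux=np.array([np.cos(yaw),np.sin(yaw)]);uy=np.array([-ux[1],ux[0]])
T=np.array([.4616,.0389]);M=T+.131*ux-.0006*uy
a=-.182;r=np.array([np.cos(a),np.sin(a)]);ry=np.array([-r[1],r[0]])
def tcp(s): return M-s*r-.00035*ry
E
python3 - <<'E'
from g import *
print(M,tcp(.0498))
plan([*tcp(.112),.0458],[np.pi,0,a])
E
```

```text
[0.5905064  0.01556545] [0.54146556 0.02423487]
t 18.4333 pos [0.4619 0.0304 0.0477] rot [-3.1414e+00 -8.0000e-04 -1.7530e-01] F [-0.25 -0.59  0.3 ] w 0.0359
delta [ 0.1725 -0.0823  0.0192] turn [-0.0001 -0.0003  0.0021]
```

Request:
carry_out:
  series:
    - {"delta_pos":[0,-0.082,0.01],"turn":[0,0,0.002]}
    - {"delta_pos":[0.1,-0.082,0.01],"turn":[0,0,0.002]}
    - {"delta_pos":[0.17,-0.082,0.01],"turn":[0,0,0.002]}
    - {"delta_pos":[0.17,-0.082,0.01],"turn":[0,0,0.002]}
    - {"delta_pos":[0.17,-0.082,0.01],"turn":[0,0,0.002]}

```text
time: 18.85
ee_pos: [0.4808, 0.0356, 0.0464]
eef_rot: [-3.141, -0.001, -0.182]
ft_force: [-1.1, -0.4, -1.1]
width: 0.0356
```

```bash
python3 - <<'E'
from g import *
d=shot('wrist','w14'); shot('side','s6')
plan([*tcp(.112),.0458],[np.pi,0,a])
cv2.imwrite('pics/w14z.png',cv2.resize(cv2.imread('pics/w14.png')[0:120,160:350],None,fx=4,fy=4,interpolation=cv2.INTER_CUBIC))
cv2.imwrite('pics/s6z.png',cv2.resize(cv2.imread('pics/s6.png')[180:270,190:300],None,fx=6.5,fy=6.5,interpolation=cv2.INTER_CUBIC))
E
```

```text
t 18.95 pos [0.4794 0.0357 0.0461] rot [-3.1415e+00  5.0000e-04 -1.8180e-01] F [-0.7  -0.41 -0.91] w 0.0353
delta [0.009  0.0006 0.0034] turn [-0.      0.0001  0.0001]
```

View pics/w14z.png

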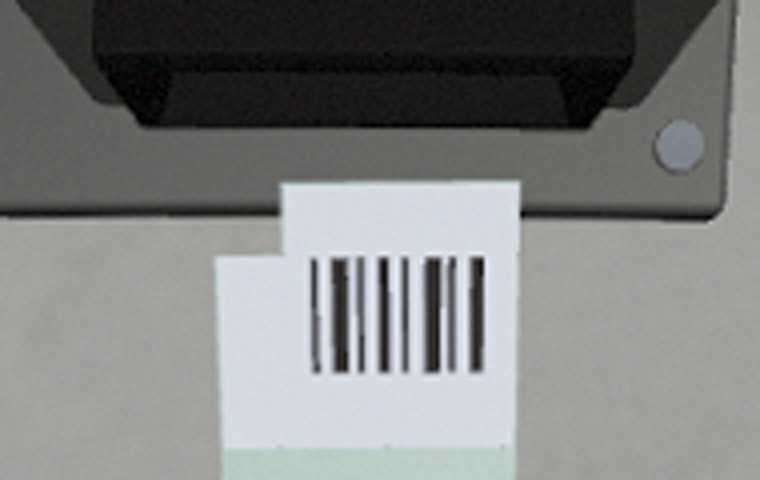

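View pics/s6z.png

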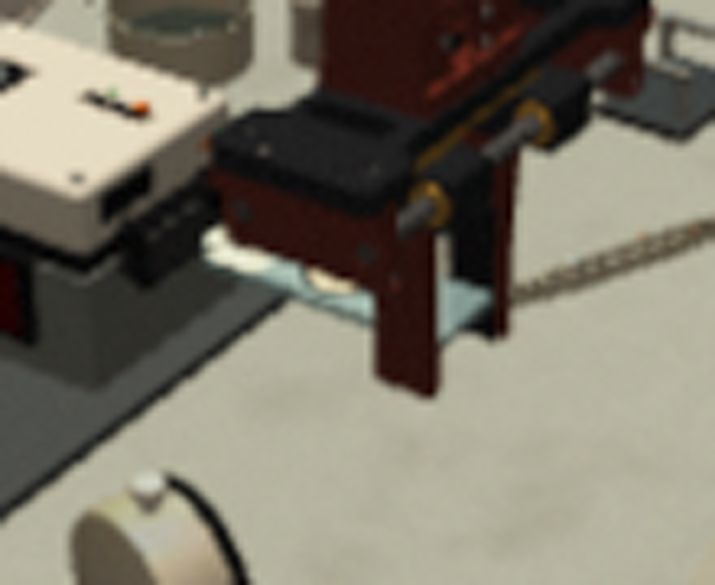

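```bash
python3 - <<'E'
from g import *
d=load('w14');f=lambda x,y:(160+x/4,y/4)
T2=np.array([.4798,.0357]);a2=-.182;ux=np.array([np.cos(a2),np.sin(a2)]);uy=np.array([-ux[1],ux[0]])
def L(p,z): q=onz(d,f(*p),z)[:2]-T2; return np.round([q@ux,q@uy],4)
print('plate',L((520,182),.067),L((216,255),.067),L((281,182),.067))
print('top',L((93,55),.077),L((633,58),.077),'bot',L((145,128),.051),L((590,130),.051),'base',L((0,214),.008),L((720,221),.008))
print(d['eye'],d['rotation'])
E
```

```text
plate [ 0.1015 -0.0178] [0.0934 0.0182] [0.1015 0.0103]
top [0.1122 0.0296] [ 0.1119 -0.0285] bot [0.1118 0.0291] [ 0.1115 -0.0287] base [0.1102 0.0621] [ 0.109  -0.0588]
[0.54788915 0.02265956 0.21017222] [-2.52276080e-01  9.25164351e-04 -1.75298478e+00]
```

Request:
carry_out:
  series:
    - {"delta_pos":[0.05,0,0.003],"turn":[0,0,0.0015]}
    - {"delta_pos":[0.1,0,0.003],"turn":[0,0,0.0015]}
    - {"delta_pos":[0.15,0,0.003],"turn":[0,0,0.0015]}
    - {"delta_pos":[0.2,0,0.003],"turn":[0,0,0.0015]}
    - {"delta_pos":[0.25,0,0.003],"turn":[0,0,0.0015]}
    - {"delta_pos":[0.3,0,0.003],"turn":[0,0,0.0015]}
    - {"delta_pos":[0.3,0,0.003],"turn":[0,0,0.0015]}

```text
time: 19.53
ee_pos: [0.5108, 0.03, 0.046]
eef_rot: [-3.141, -0.002, -0.187]
ft_force: [0.2, 0.0, 1.1]
width: 0.0354
```

```bash
python3 - <<'E'
from g import *
d=shot('wrist','w15'); shot('side','s7')
plan([*tcp(.0498),.0461],[np.pi,0,-.187])
cv2.imwrite('pics/w15z.png',cv2.resize(cv2.imread('pics/w15.png')[0:120,160:350],None,fx=4,fy=4,interpolation=cv2.INTER_CUBIC))
E
```

```text
t 19.6333 pos [0.5093 0.0302 0.0458] rot [-3.1415e+00  1.0000e-04 -1.8670e-01] F [ 0.2  -0.87  0.38] w 0.0356
delta [ 0.3275 -0.0008 -0.0028] turn [-0.      0.      0.0001]
```

View pics/w15z.png

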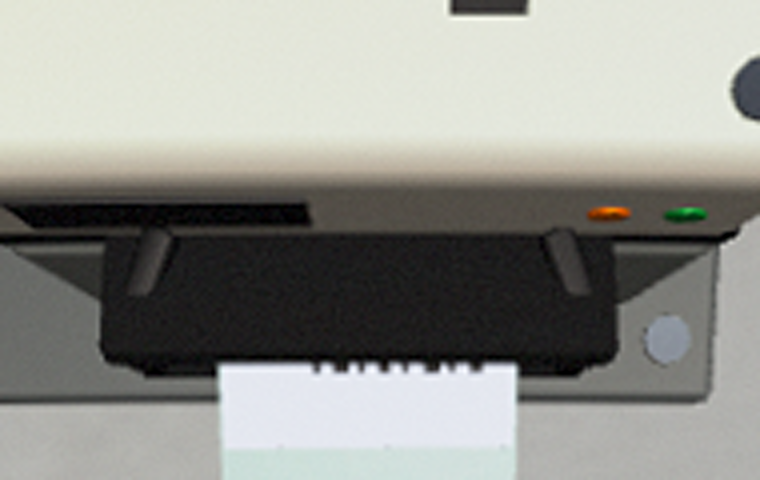

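```bash
python3 - <<'E'
from g import *
d=load('w15');f=lambda x,y:(160+x/4,y/4)
T2=np.array([.5096,.0302]);a2=-.187;ux=np.array([np.cos(a2),np.sin(a2)]);uy=np.array([-ux[1],ux[0]])
def L(p,z): q=onz(d,f(*p),z)[:2]-T2; return np.round([q@ux,q@uy],4)
print('plate',L((517,400),.067),L((219,400),.067))
print('top',L((101,355),.077),L((617,355),.077),'base',L((0,400),.008),L((710,402),.008), 'house',L((0,238),.09),L((740,238),.09))
E
```

```text
plate [ 0.0768 -0.0182] [0.0769 0.0182]
top [0.0813 0.03  ] [ 0.0813 -0.0282] base [0.0802 0.064 ] [ 0.0797 -0.059 ] house [0.0915 0.0366] [ 0.0914 -0.0373]
```

Request:
carry_out:
  series:
    - {"delta_pos":[0.04,-0.004,0],"turn":[0,0,0]}
    - {"delta_pos":[0.08,-0.004,0],"turn":[0,0,0]}
    - {"delta_pos":[0.12,-0.004,0],"turn":[0,0,0]}
    - {"delta_pos":[0.16,-0.004,0],"turn":[0,0,0]}
    - {"delta_pos":[0.2,-0.004,0],"turn":[0,0,0]}
    - {"delta_pos":[0.2,-0.004,0],"turn":[0,0,0]}

```text
time: 20.13
ee_pos: [0.5288, 0.027, 0.0456]
eef_rot: [-3.141, 0.001, -0.187]
ft_force: [-3.4, 0.9, -0.1]
width: 0.0355
```

```bash
python3 - <<'E'
from g import *
d=shot('wrist','w16'); t=shot('top','t6');shot('side','s8')
plan([*tcp(.0498),.0461],[np.pi,0,-.187])
cv2.imwrite('pics/s8z.png',cv2.resize(cv2.imread('pics/s8.png')[170:270,150:300],None,fx=5,fy=5,interpolation=cv2.INTER_CUBIC))
E
```

```text
t 20.2833 pos [0.5279 0.0271 0.0456] rot [-3.1416e+00  1.6000e-03 -1.8650e-01] F [-3.03  0.84 -1.13] w 0.0356
delta [ 0.1385  0.0034 -0.0051] turn [-0.      0.0005  0.0001]
```

View pics/s8z.png

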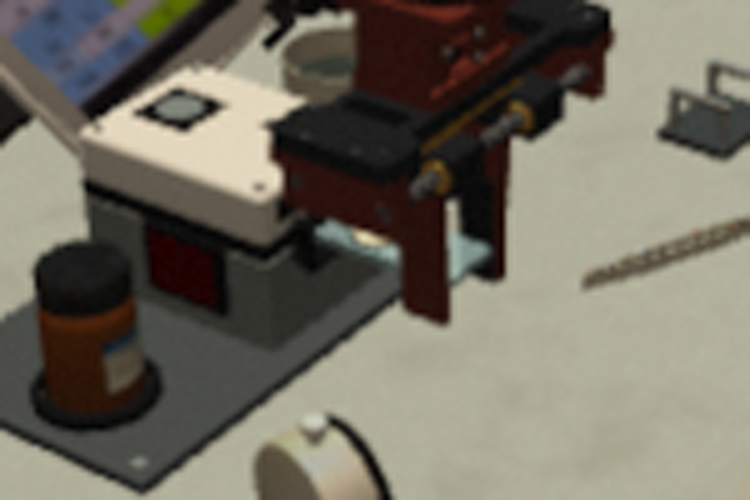

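View pics/w16.png

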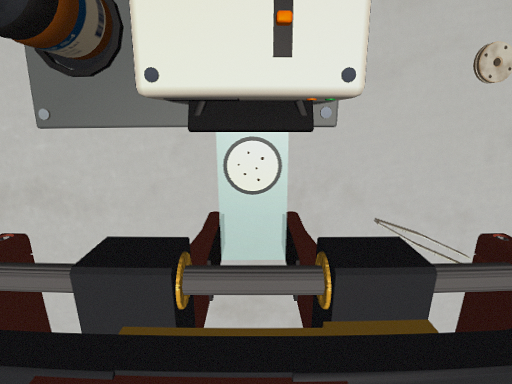

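Request:
carry_out:
  squeeze: 40
  series:
    - {"delta_pos":[0.03,0,0],"turn":[0,0,0]}
    - {"delta_pos":[0.06,0,0],"turn":[0,0,0]}
    - {"delta_pos":[0.09,0,0],"turn":[0,0,0]}
    - {"delta_pos":[0.11,0,0],"turn":[0,0,0]}
    - {"delta_pos":[0.11,0,0],"turn":[0,0,0]}
    - {"delta_pos":[0.11,0,0],"turn":[0,0,0]}

```text
time: 20.78
ee_pos: [0.5393, 0.025, 0.0457]
eef_rot: [-3.142, 0.001, -0.187]
ft_force: [-4.3, 2.2, -0.3]
width: 0.035
```

```bash
python3 - <<'E'
from g import *
d=shot('wrist','w17')
plan([*tcp(.0498),.0461],[np.pi,0,-.187])
E
```

```text
t 20.8333 pos [0.5392 0.025  0.0457] rot [-3.1415e+00  8.0000e-04 -1.8660e-01] F [-4.17  1.7  -0.23] w 0.0349
delta [ 0.0234  0.0034 -0.0037] turn [-0.      0.0002  0.0001]
```

View pics/w17.png

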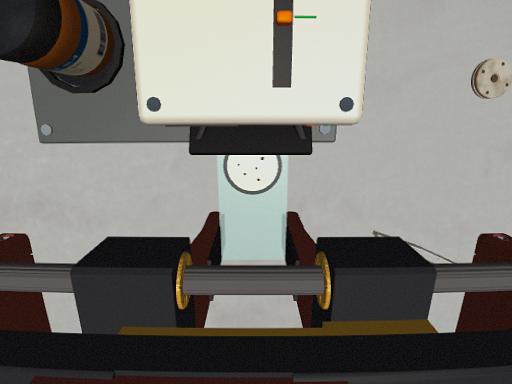

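Request:
carry_out:
  series:
    - {"delta_pos":[0.01,0,0],"turn":[0,0,0]}
    - {"delta_pos":[0.02,0,0],"turn":[0,0,0]}
    - {"delta_pos":[0.03,0,0],"turn":[0,0,0]}
    - {"delta_pos":[0.03,0,0],"turn":[0,0,0]}
    - {"delta_pos":[0.03,0,0],"turn":[0,0,0]}

```text
time: 21.25
ee_pos: [0.5402, 0.0248, 0.0453]
eef_rot: [3.142, 0.004, -0.187]
ft_force: [-7.5, 3.1, -0.4]
width: 0.0351
```

```bash
python3 - <<'E'
from g import *
plan([*tcp(.0498),.0461],[np.pi,0,-.187])
E
```

```text
t 21.25 pos [0.5402 0.0248 0.0453] rot [ 3.1415  0.0043 -0.1866] F [-7.53  3.1  -0.43] w 0.0351
delta [ 0.0139  0.0033 -0.0078] turn [0.     0.0014 0.0001]
```

Request:
carry_out:
  series:
    - {"delta_pos":[0.01,0,0],"turn":[0,0,0]}
    - {"delta_pos":[0.015,0,0],"turn":[0,0,0]}
    - {"delta_pos":[0.015,0,0],"turn":[0,0,0]}
    - {"delta_pos":[0.015,0,0],"turn":[0,0,0]}

```text
time: 21.58
ee_pos: [0.5402, 0.0248, 0.045]
eef_rot: [3.141, 0.007, -0.187]
ft_force: [-9.2, 2.7, 1.7]
width: 0.0354
```

```bash
python3 - <<'E'
from g import *
d=shot('wrist','w18');shot('top','t8');shot('side','s9')
plan([*tcp(.0498),.0461],[np.pi,0,-.187])
cv2.imwrite('pics/w18z.png',cv2.resize(cv2.imread('pics/w18.png')[0:190,130:380],None,fx=3.2,fy=3.1,interpolation=cv2.INTER_CUBIC))
cv2.imwrite('pics/s9z.png',cv2.resize(cv2.imread('pics/s9.png')[170:270,150:300],None,fx=5,fy=5,interpolation=cv2.INTER_CUBIC))
E
```

```text
t 21.7333 pos [0.5402 0.0248 0.045 ] rot [ 3.1414  0.0069 -0.1866] F [-9.77  2.89  0.56] w 0.035
delta [ 0.0135  0.0031 -0.0112] turn [0.0001 0.0022 0.0001]
```

View pics/w18z.png

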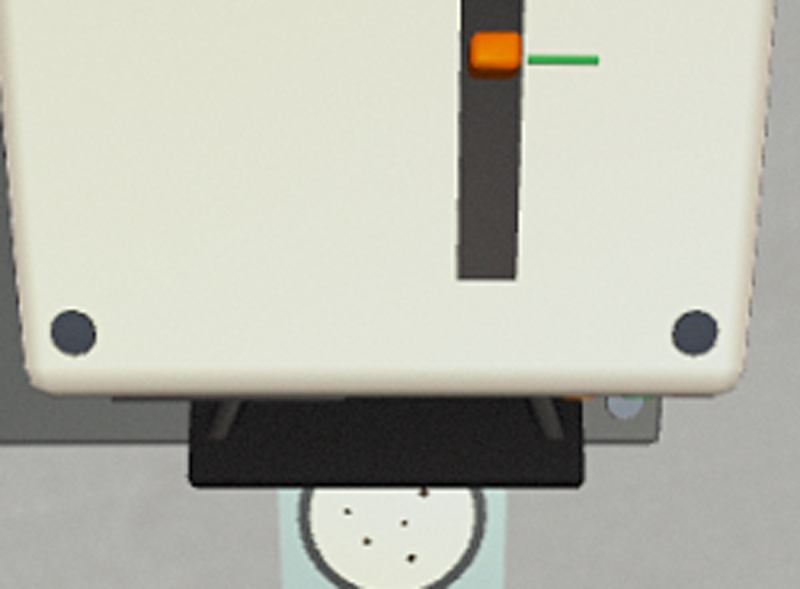

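View pics/s9z.png

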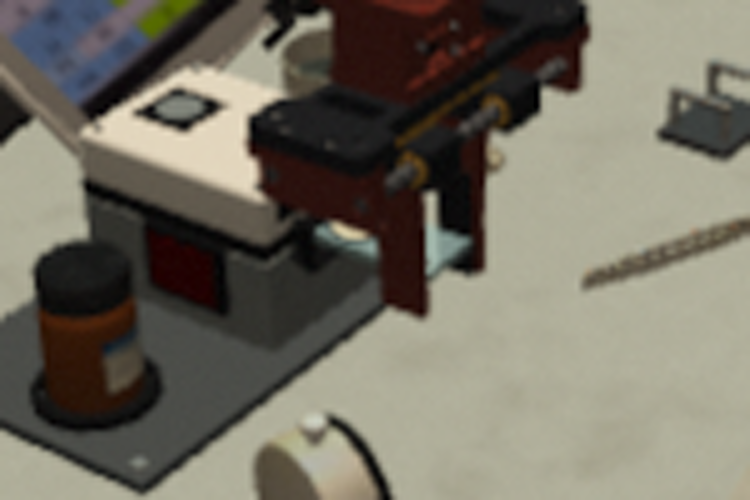

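```bash
python3 - <<'E'
from g import *
cv2.imwrite('pics/w18j.png',cv2.convertScaleAbs(cv2.resize(cv2.imread('pics/w18.png')[0:100,0:150],None,fx=5,fy=5,interpolation=cv2.INTER_CUBIC),alpha=1.5))
cv2.imwrite('pics/w16j.png',cv2.convertScaleAbs(cv2.resize(cv2.imread('pics/w16.png')[0:100,0:150],None,fx=5,fy=5,interpolation=cv2.INTER_CUBIC),alpha=1.5))
E
```

```text
(no output)
```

View pics/w18j.png

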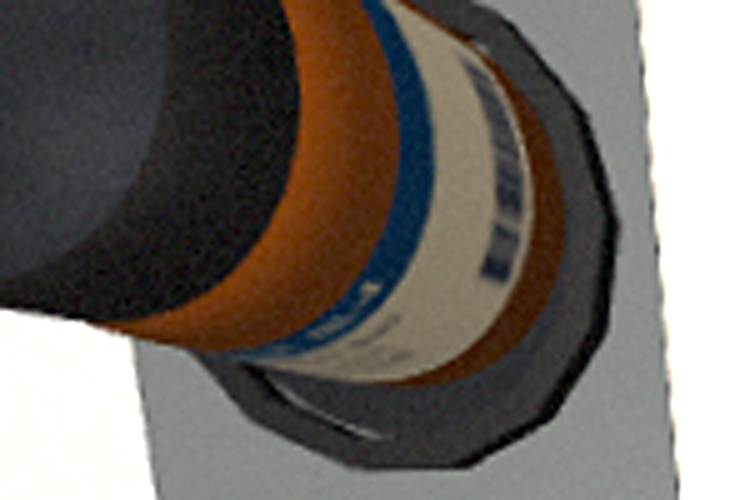

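View pics/w16j.png

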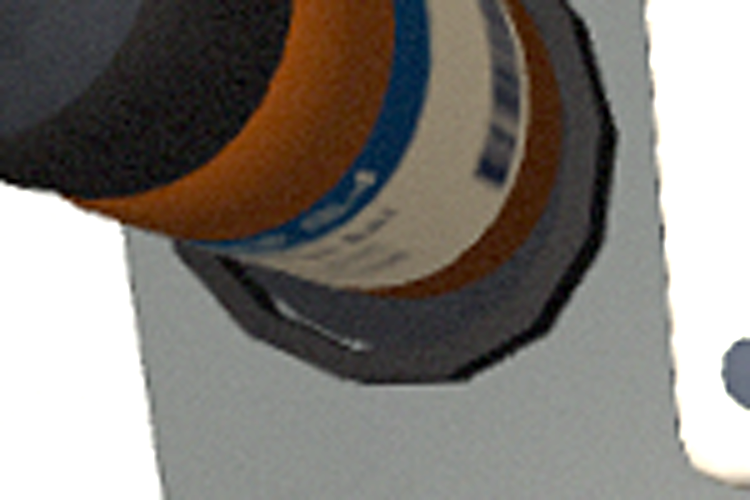

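Excellent view of the barcode: from (468,60) to (500,278) in the w18 crop. Compute its azimuth.

```bash
python3 - <<'E'
from h import *
d=load('w18');f=lambda x,y:(x/5,y/5)
for c in ([.674,.1165],[.675,.116],[.673,.118]):
  print([ (P[0].round(4)[2],np.degrees(P[1]).round(1)) for P in [oncyl(d,f(*p),np.array(c),.023) for p in [(478,58),(490,80),(511,175),(500,278),(400,345)]]])
# base-plate right-hand edge & reader yaw check
print(np.degrees(-.187)-90)
E
```

```text
[(np.float64(nan), np.float64(nan)), (np.float64(0.0102), np.float64(-52.4)), (np.float64(0.0222), np.float64(-94.2)), (np.float64(0.0237), np.float64(-125.3)), (np.float64(0.0344), np.float64(-155.2))]
[(np.float64(nan), np.float64(nan)), (np.float64(0.0163), np.float64(-62.7)), (np.float64(0.023), np.float64(-97.5)), (np.float64(0.0233), np.float64(-128.1)), (np.float64(0.0328), np.float64(-158.9))]
[(np.float64(nan), np.float64(nan)), (np.float64(nan), np.float64(nan)), (np.float64(0.0189), np.float64(-89.0)), (np.float64(0.0224), np.float64(-121.2)), (np.float64(0.0348), np.float64(-150.3))]
-100.71431076894639h.py:28: RuntimeWarning: invalid value encountered in sqrt
  o,v=ray(d,uv);a=v[:2]@v[:2];w=o[:2]-c;b=w@v[:2];t=(-b-np.sqrt(b*b-a*(w@w-r*r)))/a
```

Request:
carry_out:
  series:
    - {"delta_pos":[0,0,0],"turn":[0,0,0]}
    - {"delta_pos":[0,0,0],"turn":[0,0,0]}
    - {"delta_pos":[0,0,0],"turn":[0,0,0]}

```text
time: 21.98
ee_pos: [0.5402, 0.0248, 0.045]
eef_rot: [3.141, 0.007, -0.187]
ft_force: [-9.5, 4.1, 0.4]
width: 0.0355
```

```bash
python3 - <<'E'
from h import *
s=sensors.sense();print(s['ee_pos'],s['eef_rot'],s['ft_force'],s['width'],abs(s['joint_vel']).max())
print(bot.close_job())
E
```

```text
[0.54017819 0.02478355 0.04499693] [ 3.14140419  0.00685512 -0.18665223] [-9.51408372  4.13484946  0.36027665] 0.03554358098183458 0.00193248657062862
the job is handed in; nothing more can be done
None
```

I turned the jar in its ring to face the scan window and let go. Then I lifted the filter plate by its plain end and pushed the notched, frosted end into the throat. The job was handed in at about 22 s with the plate gripped at 40 N and held home; no verdict came back.

**Jar:** I turned it in two goes, about 105° and then 16°, because a wrist view after the first showed the barcode roughly 16° short. My last check puts the barcode within about 5° of the window, against a limit of 17°. Its far edge was never clearly visible, so that figure rests partly on the label's right edge and an earlier view. In the side picture the jar stands upright in its ring.

**Plate:**
- **Home:** the orange flag sits at the green mark. The tool stopped moving when I pushed further, and the force rose to about 10 N, above the spring's 4.9 N. The stop came within about 1.5 mm of the home position I had worked out.
- **Level:** the tool was tilted 0.007 rad at the end. A side force of about 2–4 N remained, so the plate is probably touching the throat's side.

**Bystanders:** I never handled the discs or the tweezers, and saw no sign in the pictures that they had moved. I did not measure their positions again at the end.

**Disagreement:** position estimates for the reader and jar from different cameras differed by 2–4 mm. I relied on the wrist-camera view showing the plate and the throat's mouth together.

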